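Screw the battery hatch of the kitchen scale shut

TASK

The kitchen scale lies underside up with new batteries in and its battery hatch standing open. Swing the hatch shut, then take the flat-bladed screwdriver from the wooden tool stand and, with its blade in the slot, drive the hatch screw clockwise until it is fully home, flush with the hatch. Stand the screwdriver back upright in the tool stand and leave everything else as it was.

Things in the scene. Friction and masses are not known exactly. Their poses are not given: they have to be found in the camera images.
- scale: Kitchen scale lying fixed on its weighing plate, underside up: grey slab 172 x 132 mm (x, y), upper face 28 mm above the origin, four rubber feet 3.5 mm high, 20 mm wide, at x +-70, y +-50 mm. Origin: centre of its footprint on the worktop. Mid-face is a battery pocket 62 x 50 mm, 16 mm deep, closed by the hatch, which is hinged on the pocket's +x side.
- hatch (a joint): Battery hatch, grey plate 60 mm (hinge to free edge) x 49 x 4 mm that carries the screw. Angle, rad: 0 = shut, level with the scale's upper face; grows as the free edge swings up and over towards the scale's +x; 1.57 = upright; stop at 1.9. The stiff hinge stays where it is left and does not spring back; moving it takes about 0.5 to 1 N at the free edge.
- hatch_hinge (a point): Point on the hinge axis, mid-width, level with the scale's upper face, 31 mm from the scale's origin along the scale's +x. The axis runs along the scale's y. The hatch lies from here towards the point's own -x; its outer face is the point's z = 0.
- hatch_edge (a point): Middle of the hatch's free edge, on the outer face, 60.5 mm from the hinge axis. Shut, it lies 29.5 mm from the scale's origin along the scale's -x.
- slot_screw: Captive hatch screw, steel head 22 mm wide, 45 mm from the hinge axis, mid-width of the hatch. Origin: middle of the slot's mouth, level with the head's top; x along the slot, z out of the head. Slot closed at both ends: mouth 17 x 8.5 mm, tapering in the first 2.5 mm to 12.6 x 4.2 mm, floor 5.5 mm below the mouth. The head's top stands (3.2 - screw_turn) x 0.95 mm proud of the hatch.
- screw_turn (a joint): How far the screw is driven, rad, clockwise seen from above: 0 = fully out, 3.2 = home at a hard stop, head flush; there its tongue locks the hatch. Each rad sinks it 0.95 mm, so the blade must follow it down. Turning takes 0.05 to 0.06 N m; pushing alone does not turn it. The slot is alike after half a turn: the blade may be lifted out, turned back half a turn and reseated.
- flat_driver: Flat-bladed screwdriver, 116 mm, 90 g, blade down in the stand. Origin: middle of the tip; z up to the handle; x along the blade's width. Blade 10 mm wide, 2.2 mm thick at the tip, 4 mm 9 mm up; shaft 8 mm. Oval wooden handle 46 (27 mm wide shoulder) to 116 mm above the tip, 32 mm wide along x, 24 mm between two flats facing +-y: pinch these about 84 mm above the tip. Same after half a turn.
- cross_driver: The other screwdriver in the stand, not needed: cross tip, slender round waisted handle 18 to 25 mm thick, 124 mm long; origin at its tip. It must stay standing in its hole.
- tool_stand: Fixed wooden block 112 x 46 mm (x, y; 120 x 54 mm at the foot), 50 mm high, origin in the centre of its underside. Two holes 17 mm wide at x = +30 and -30 mm, y = 0, with one screwdriver each (either one in either hole). A stored screwdriver rests with its handle's shoulder on the block's top, its tip 4 mm above the worktop.
- lime: Loose lime, about 60 x 48 x 48 mm, a bystander behind the scale.
- garlic: Loose garlic bulb, about 50 mm, a bystander behind the scale.
- spice_jar: Loose spice jar, 41 mm wide, 105 mm high, a bystander behind the scale on the left.
- lemon: Loose lemon, about 71 x 53 x 51 mm, a bystander at the front right.

How it is judged (in metres and radians):
On the way, in this order (a step that is already met when the one before it is completed fails the run):
1. the hatch is shut (value of joint hatch below 0.06 rad and value of joint screw_turn below 1.3 rad), for 0.2 s.
2. the screwdriver's blade is turning the screw of the shut hatch (value of joint hatch below 0.06 rad and contact force between flat_driver and slot_screw above 1 N and value of joint screw_turn above 1.6 rad), for 0.04 s.
3. the screw is home, driven by the screwdriver (value of joint hatch below 0.06 rad and contact force between flat_driver and slot_screw above 1 N and value of joint screw_turn above 3 rad), for 0.04 s.
At the end, for the whole second after the job is handed in: Hatch shut (within 0.06 rad), screw home (screw_turn above 3.0 rad, head within 0.2 mm of flush), and both screwdrivers standing upright (within 0.12 rad) and at rest in holes of the tool stand, shoulders down on its top (within 4 mm) (value of joint hatch below 0.06 rad and value of joint screw_turn above 3 rad and z of flat_driver in the frame of tool_stand between 0 and 0.008 m and x of flat_driver in the frame of tool_stand between -0.042 and 0.042 m and y of flat_driver in the frame of tool_stand between -0.012 and 0.012 m and angle between each of flat_driver, cross_driver's own z axis and vertical below 0.12 rad and linear speed of each of flat_driver, cross_driver below 0.02 m/s and z of cross_driver in the frame of tool_stand between 0 and 0.008 m and x of cross_driver in the frame of tool_stand between -0.042 and 0.042 m and y of cross_driver in the frame of tool_stand between -0.012 and 0.012 m); the robot touches nothing.
It fails at once if the lime is moved more than 30 mm (distance of lime from where it was at the start of the episode above 0.03 m).
It fails at once if the garlic is moved more than 30 mm (distance of garlic from where it was at the start of the episode above 0.03 m).
It fails at once if the spice jar is moved more than 30 mm (distance of spice_jar from where it was at the start of the episode above 0.03 m).
It fails at once if the lemon is moved more than 30 mm (distance of lemon from where it was at the start of the episode above 0.03 m).
It also fails if it takes over 72 s, if anything falls off the work surface, if the arm or the gripper's body presses on something with over 40 N, if the wrist force passes 120 N, or if a joint passes its speed limit or range.

ROBOT

A 6-joint arm with a two-finger parallel gripper is mounted at the origin on a cart in front of the work surface, level with it; the furniture and walls round the work are solid. World frame = base frame: x ahead of the robot, y to its left, z up, the work surface at z = 0. Lengths are in m, angles in degrees, forces in N, time in s.
With the tool pointing down it reaches from about 0.25 to 0.725 m from the base axis. Payload 9.7 kg.
Tool frame: the origin (TCP) lies between the finger pads; the fingertips stand 25 mm ahead of it and the grasp point (between the pads) lies 6 mm ahead of it; z points along the fingers, y is the line along which they close (so a half turn about z gives the same grasp; the last joint's range is limited). The gripper opens to 85 mm and grips with 20 to 120 N. Pads are 22 mm wide; open, the fingers measure 114 mm over their backs; the gripper's body (76 mm by 85 mm) begins 54 mm behind the grasp point. The pads swing forward as they close: fully open they stand 13 mm farther back than shut.
Start: joints at [76.49, 4.979, 10.078, 95.1, 0, 90], TCP at [0.128, 0.535, 0.256] pointing down, gripper open.
Joint ranges: [-179.16, 179.16], [-48.56, 103.87], [-65.8, 70.77], [-126.05, 130.52], [-82.76, 87.17], [-180, 180]. Speed limits (degrees/s): [127.2, 127.2, 147.25, 180, 180, 180].

INTERFACE

Orientations are given as [roll, pitch, yaw] about the fixed x, y, z axes, in that order (R = Rz(yaw) Ry(pitch) Rx(roll)).
In Python, from workcell import bot, viewer, job_done gives the robot as it stands (bot), with the cameras (viewer) and the job as plain functions.
- The arm moves only by the tool drive_effector, called after "Call:" as name(argument=value, ...) on one line, values as JSON. Schema: {"type":"object","properties":{"steps":{"type":"array","items":{"type":"array","prefixItems":[{"type":"array","items":{"type":"number"},"minItems":3,"maxItems":3},{"type":"number"},{"type":"number"}],"minItems":3,"maxItems":3},"minItems":1,"maxItems":5},"grip_force":{"type":"number"},"only":{"type":"string"},"quiet":{"type":"boolean"},"lines":{"type":"string"}},"required":["steps"],"additionalProperties":false}. steps is a list of rows, 1 to 5 of them, each written [[dx, dy, dz], turn, opening]: dx, dy, dz in parts of the range, where 1.0 means 0.3 m, then a turn about the tool's z in normalised numbers (1 is 90 degrees), then the finger opening in m; each row is the pose to reach, as a shift and turn from the pose commanded when the call began, along the tool's axes at that moment; what a row does not reach only later rows make up. A row lasts 1/12 s, in which the tool goes at most 0.0417 m and 7.16 degrees, less where a joint would pass 70% of its speed; a pose out of reach is approached as far as the arm can. The fingers move at their own pace and stop on an object; grip_force is the grip in N (left out, the last holds). Time passes only in rows, so rows that do not move let the fingers close. The tool returns the time, the measured TCP pose, the force, the opening and the grip force at its end. only (a regular expression) keeps the lines of the reply that match it, lines (a string "A,B") keeps lines A to B, and quiet returns only ok. No shift or turn number may pass 1 either way. Input that does not fit is refused with a message, and nothing moves.
- bot.get_obs(): the state, without advancing time (a new reading comes with each control period).
- viewer.camera(name): name is "scene" or "top" or "wrist"; returns the picture (480x640x3 uint8, blue, green, red); there is no depth.
- viewer.camera_info(name): a dict with "mtx" (3x3 intrinsics, pixels), "extrinsics" (4x4, takes a point from camera to world coordinates). Camera axes: x right, y down, z forward; pixel columns grow to the right and rows downward; lengths in m; the calibration is good to about 2 mm. A picture is of the moment at which its call begins: read the wrist's pose just before it. camera_info takes no time and is no camera call; for the wrist camera it gives the pose at the moment of the call.
- job_done(): hands the job in; it is judged then, once.
The state is a dict: "time": time; "q": joint angles; "qd": joint speeds; "joint_efforts": joint torques, N m; "ee_pos": TCP position; "tcp_rot": TCP orientation; "wrist_force": force on the tool from outside, world axes, zero at the start; "torque": the same for the moment, N m; "opening": finger opening in m; "grasp_force": force on a finger pad.
Only numpy, scipy, OpenCV 4.12 (cv2) and the standard library are available. Lean on these libraries where they do the work, as an engineer would, in place of code of your own. Each camera call takes 0.05 s, during which the arm holds its last target. There are 200 camera calls.

## Working session

There is one attempt and no reset: what is moved stays moved. The work goes in short steps, Python scripts to look and compute and a tool call to move; the robot and the scene stay as the last step left them, time stands still between calls to the robot, and variables do not carry over. Pictures are saved under pics/ and viewed, at most 10 in all, crops included, and the job is handed in when it is done.

```bash
ls; mkdir -p pics; python3 - <<'E'
from workcell import bot, viewer, job_done
import cv2,numpy as np
o=bot.get_obs();print(o)
for n in("scene","top"):
    i=viewer.camera(n);cv2.imwrite(f"pics/{n}0.png",i)
    c=viewer.camera_info(n);print(n,np.round(c["mtx"],1).tolist(),np.round(c["extrinsics"],3).tolist())
c=viewer.camera_info("wrist");print(np.round(c["mtx"],1).tolist(),np.round(c["extrinsics"],3).tolist())
E
```

```text
pics
workcell.py
{'time': 0.0, 'q': array([7.64907854e+01, 5.01056060e+00, 1.00342140e+01, 9.51006442e+01,
       2.34496932e-04, 9.00001379e+01]), 'qd': array([-0.08735171, -0.0262296 , -0.05834247,  0.03066987,  0.03121968,
        0.06049318]), 'joint_efforts': array([-4.33082814e-04, -5.20390999e+01,  4.64798570e+01,  1.65965891e-02,
       -1.21334720e-04, -5.36212610e-06]), 'ee_pos': array([0.12843178, 0.53458267, 0.25558609]), 'tcp_rot': array([-1.79923009e+02, -2.34311355e-04,  1.66490647e+02]), 'wrist_force': array([ 0.43807762,  0.22312551, -0.23485543]), 'torque': array([ 0.02177078, -0.02505196, -0.03113821]), 'grasp_force': 0.0, 'opening': 0.08560033228703844}
scene [[505.0, 0.0, 317.2], [0.0, 505.0, 241.3], [0.0, 0.0, 1.0]] [[0.749, -0.386, 0.538, 0.091], [-0.662, -0.438, 0.608, -0.517], [0.001, -0.812, -0.583, 0.557], [0.0, 0.0, 0.0, 1.0]]
top [[603.9, 0.0, 330.2], [0.0, 603.9, 248.1], [0.0, 0.0, 1.0]] [[-0.019, -0.999, 0.043, 0.481], [-1.0, 0.019, 0.003, -0.003], [-0.004, -0.043, -0.999, 1.105], [0.0, 0.0, 0.0, 1.0]]
[[373.5, 0.0, 316.2], [0.0, 373.5, 239.5], [0.0, 0.0, 1.0]] [[0.234, 0.934, 0.269, 0.061], [0.972, -0.225, -0.065, 0.551], [-0.001, 0.277, -0.961, 0.374], [0.0, 0.0, 0.0, 1.0]]
```

View pics/scene0.png

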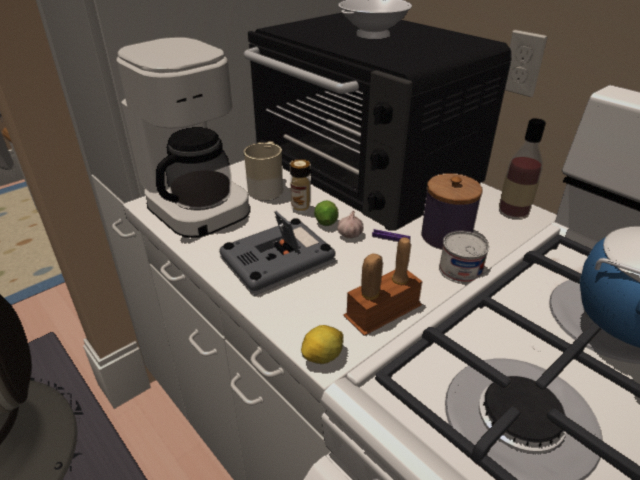

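View pics/top0.png

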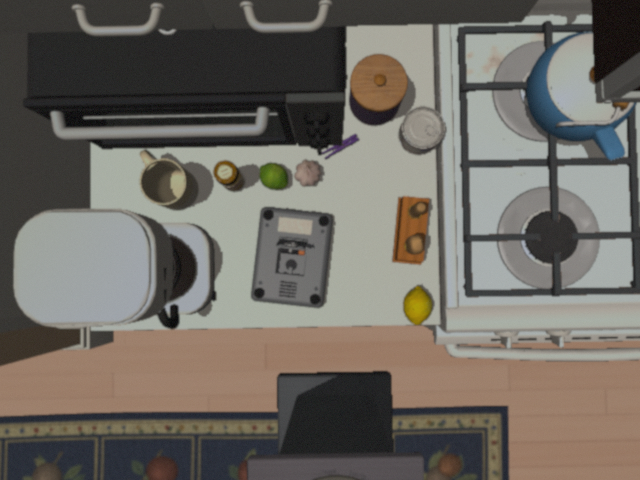

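The scene view shows the scale at about (278,250) with its hatch upright. The stand is at (384,298), with the thick-handled driver at (372,275) and the slender one at (403,262). In the top view the scale is at (293,256), the stand at (412,230), and the coffee maker on the left must be avoided.

Careful with the scale: shifts go in shares of 0.3 m and turns go in shares of 90 degrees. That gives: -0.17 m / 0.3 = -0.5667, -0.136 m / 0.3 = -0.4533.

Call:
drive_effector(steps=[[[-0.08, -0.1133, 0], 0, 0.085], [[-0.16, -0.2267, 0], 0, 0.085], [[-0.24, -0.34, 0], 0, 0.085], [[-0.32, -0.4533, 0], 0, 0.085], [[-0.4, -0.5667, 0], 0, 0.085]])

```text
time: 0.52
ee_pos: [0.2055, 0.3396, 0.2558]
tcp_rot: [-180.0, -0.0, 166.5]
wrist_force: [0.3, -0.4, 0.2]
opening: 0.0846
grasp_force: 0.0
```

Call:
drive_effector(steps=[[[-0.08, -0.1133, 0], 0, 0.085], [[-0.16, -0.2267, 0], 0, 0.085], [[-0.24, -0.34, 0], 0, 0.085], [[-0.32, -0.4533, 0], 0, 0.085], [[-0.4, -0.5667, 0], 0, 0.085]])

```text
time: 0.93
ee_pos: [0.2823, 0.1463, 0.2563]
tcp_rot: [180.0, 0.0, 166.5]
wrist_force: [1.2, 0.4, -0.6]
opening: 0.0851
grasp_force: 0.0
```

Call:
drive_effector(steps=[[[-0.1067, -0.0433, 0], 0, 0.085], [[-0.2133, -0.0867, 0], 0, 0.085], [[-0.32, -0.13, 0], 0, 0.085], [[-0.4267, -0.1733, 0], 0, 0.085], [[-0.4267, -0.1733, 0], 0, 0.085]])

```text
time: 1.35
ee_pos: [0.3978, 0.0648, 0.255]
tcp_rot: [-179.9, -0.0, 166.3]
wrist_force: [0.7, 1.0, -0.4]
opening: 0.0848
grasp_force: 0.0
```

```bash
cat > h.py <<'E'
from workcell import bot, viewer, job_done
import cv2,numpy as np
def cam(n,f=None):
    c=viewer.camera_info(n);i=viewer.camera(n)
    if f: cv2.imwrite(f"pics/{f}.png",i)
    return i,np.array(c["mtx"]),np.array(c["extrinsics"])
def ray(K,E,p):
    d=E[:3,:3]@np.linalg.inv(K)@np.array([p[0],p[1],1.]);return E[:3,3],d/np.linalg.norm(d)
def plane(K,E,p,z):
    o,d=ray(K,E,p);return o+d*(z-o[2])/d[2]
def tri(*rs):
    A=np.zeros((3,3));b=np.zeros(3)
    for o,d in rs:
        P=np.eye(3)-np.outer(d,d);A+=P;b+=P@o
    x=np.linalg.solve(A,b);return x,[float(np.linalg.norm(np.cross(x-o,d))) for o,d in rs]
def proj(K,E,X):
    c=np.linalg.inv(E)@np.append(X,1);u=K@c[:3];return u[:2]/u[2]
E
python3 - <<'E'
from h import *
i,K,E=cam("wrist","w1");np.savez("w1",K=K,E=E);print(np.round(E,3).tolist(),bot.get_obs()["q"])
E
```

```text
[[0.238, 0.934, 0.268, 0.33], [0.971, -0.228, -0.066, 0.082], [-0.001, 0.276, -0.961, 0.373], [0.0, 0.0, 0.0, 1.0]] [ 9.46244476e+00 -1.50630091e+01 -8.64571404e+00  9.65386137e+01
 -1.35320550e-02  2.31935859e+01]
```

View pics/w1.png

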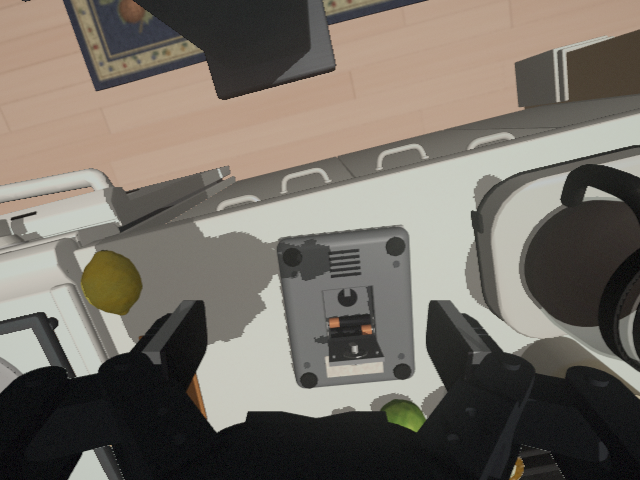

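The wrist view shows the feet at (292,257), (395,246), (309,380) and (402,372). The hatch is upright at about (357,345), seen nearly edge-on, with its hinge near row 360. Next, a second view shifted toward the stand.

Converted, -0.16 m / 0.3 = -0.5333, -0.04 m / 0.3 = -0.1333.

Call:
drive_effector(steps=[[[0, -0.1333, 0], 0, 0.085], [[0, -0.2667, 0], 0, 0.085], [[0, -0.4, 0], 0, 0.085], [[0, -0.5333, 0], 0, 0.085], [[0, -0.5333, 0], 0, 0.085]])

```text
time: 1.82
ee_pos: [0.3553, -0.0925, 0.2564]
tcp_rot: [-179.9, 0.0, 166.1]
wrist_force: [-0.0, 0.7, -0.5]
opening: 0.0851
grasp_force: 0.0
```

```bash
python3 - <<'E'
from h import *
i,K,E=cam("wrist","w2");np.savez("w2",K=K,E=E);print(bot.get_obs()["ee_pos"],bot.get_obs()["q"])
d=np.load("w1.npz")
F=[plane(d["K"],d["E"],p,.0315) for p in[(292,257),(395,246),(309,380),(402,372)]]
print(np.round(F,4));
for a,b in[(0,1),(2,3),(0,2),(1,3)]:print(np.linalg.norm(F[a]-F[b]))
print("centre",np.mean(F,0))
E
```

```text
[ 0.35600897 -0.09030143  0.25635991] [-1.42211143e+01 -1.97626284e+01 -1.20607578e+01  9.76951940e+01
 -1.65995830e-02 -3.53277569e-01]
[[0.4369 0.0314 0.0315]
 [0.4495 0.1299 0.0315]
 [0.5751 0.0137 0.0315]
 [0.5889 0.1119 0.0315]]
0.09934181510836337
0.09910452806932118
0.1393221706303628
0.14048252376087458
centre [0.51258363 0.07171655 0.0315    ]
```

View pics/w2.png

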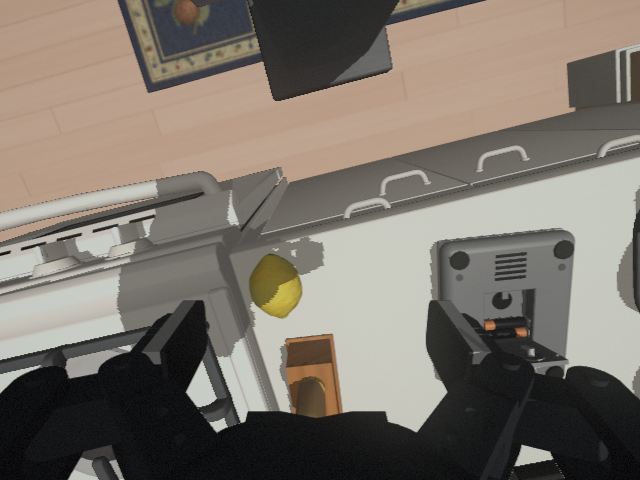

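Scale centre is (0.513, 0.072) with yaw about -7.3°, and the foot spacing matches (99 x 140 mm). The second view shows the stand at (313,375) with the thick-handled driver at (312,395). I'll zoom on hatch and stand in one montage.

```bash
python3 - <<'E'
import cv2,numpy as np
def c(n,x,y,s,k):
    return cv2.resize(cv2.imread(f"pics/{n}.png")[y:y+s,x:x+s],(k,k),interpolation=cv2.INTER_CUBIC)
a=np.hstack([c("w1",315,280,80,400),c("scene0",250,200,80,400)])
b=np.hstack([c("top0",255,215,60,266) ,c("top0",385,190,80,266),c("scene0",335,230,100,266)])
b=cv2.resize(b,(800,200+66))
cv2.imwrite("pics/m1.png",cv2.resize(np.vstack([a,b]),(720,600)))
E
```

```text
(no output)
```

View pics/m1.png

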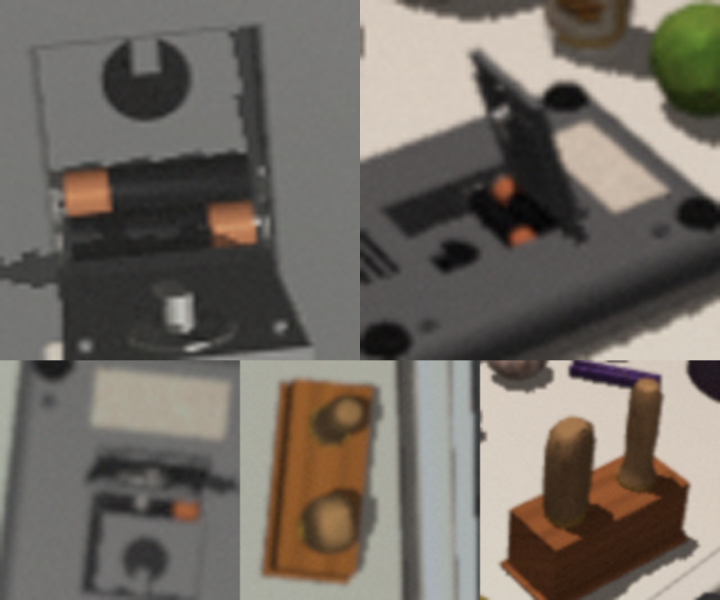

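The montage shows the hatch near upright. In w1 its free edge runs from (329,358) to (384,357), and in the scene view its free corner is at (276,212). The thick-handled driver is in the stand's near hole and the slender one in the far hole.

```bash
python3 - <<'E'
from h import *
d=np.load("w1.npz");K,E=d["K"],d["E"]
t=np.radians(-7.35);ux=np.array([np.cos(t),np.sin(t),0]);uy=np.array([-np.sin(t),np.cos(t),0])
C=np.array([.5126,.0717,0]);H=C+.031*ux+[0,0,.028]
c=viewer.camera_info("scene");Ks,Es=np.array(c["mtx"]),np.array(c["extrinsics"])
print("hinge",H,"px w1",proj(K,E,H),"scene",proj(Ks,Es,H+.0245*uy),proj(Ks,Es,H-.0245*uy))
for a in(1.2,1.3,1.4,1.5,1.6,1.7,1.8):
    e=H-.0605*np.cos(a)*ux+[0,0,.0605*np.sin(a)]
    print(a,[np.round(proj(K,E,e+s*.0245*uy),1).tolist() for s in(-1,1)],[np.round(proj(Ks,Es,e+s*.0245*uy),1).tolist() for s in(-1,1)])
E
```

```text
hinge [0.54334528 0.06773417 0.028     ] px w1 [351.89164702 342.02968751] scene [283.27837301 234.23636256] [297.59011888 247.39335312]
1.2 [[328.0, 357.4], [383.4, 352.0]] [[285.8, 224.7], [271.2, 211.8]]
1.3 [[328.7, 364.3], [384.1, 358.9]] [[288.7, 222.7], [274.0, 209.9]]
1.4 [[329.5, 370.9], [384.8, 365.6]] [[291.7, 221.0], [276.9, 208.2]]
1.5 [[330.2, 377.2], [385.4, 371.9]] [[294.7, 219.5], [279.9, 206.8]]
1.6 [[330.9, 383.1], [385.8, 377.9]] [[297.7, 218.4], [282.8, 205.8]]
1.7 [[331.5, 388.5], [386.1, 383.3]] [[300.7, 217.5], [285.8, 205.0]]
1.8 [[332.1, 393.2], [386.3, 388.1]] [[303.6, 217.0], [288.6, 204.5]]
```

Both views give a hatch angle of about 1.25 rad. I'll close the fingers, go behind the hatch and swing it down.

Converted, 0.145 m / 0.3 = 0.4833, -0.13 m / 0.3 = -0.4333, -5 degrees / 90 = -0.0556.

Call:
drive_effector(steps=[[[-0.0867, 0.0967, 0], -0.0111, 0], [[-0.1733, 0.1933, 0], -0.0222, 0], [[-0.26, 0.29, 0], -0.0333, 0], [[-0.3467, 0.3867, 0], -0.0444, 0], [[-0.4333, 0.4833, 0], -0.0556, 0]], grip_force=40)

```text
time: 2.28
ee_pos: [0.5185, 0.026, 0.2562]
tcp_rot: [180.0, -0.0, 171.7]
wrist_force: [0.1, -0.5, 0.8]
opening: 0.0251
grasp_force: 0.0
```

Call:
drive_effector(steps=[[[-0.0833, 0.0967, 0], -0.0167, 0], [[-0.1633, 0.19, 0], -0.0167, 0], [[-0.1633, 0.19, 0], -0.0167, 0]])

```text
time: 2.53
ee_pos: [0.5772, 0.0776, 0.2529]
tcp_rot: [180.0, -0.2, 173.3]
wrist_force: [0.7, 0.0, -0.3]
opening: 0.0
grasp_force: 0.0
```

```bash
python3 - <<'E'
from h import *
o=bot.get_obs();print(o["ee_pos"],o["tcp_rot"],o["opening"])
H=np.array([.54335,.0677]);t=np.radians(-7.35);u=np.array([np.cos(t),np.sin(t)]);d=o["ee_pos"][:2]-H
print("s",d@u,"lat",d@[-u[1],u[0]])
i,K,E=cam("wrist","w3");np.savez("w3",K=K,E=E)
E
```

```text
[0.5772129  0.07763124 0.25291158] [179.98285381  -0.20170995 173.28110283] 6.660708280052825e-06
s 0.032314148048760316 lat 0.014181727429501873
```

Converted, 0.168 m / 0.3 = 0.56, -0.014 m / 0.3 = -0.0467, 0.5 degrees / 90 = 0.0056.

Call:
drive_effector(steps=[[[-0.0133, -0.0467, 0.1133], 0.0056, 0], [[-0.0133, -0.0467, 0.2267], 0.0056, 0], [[-0.0133, -0.0467, 0.34], 0.0056, 0], [[-0.0133, -0.0467, 0.4533], 0.0056, 0], [[-0.0133, -0.0467, 0.56], 0.0056, 0]])

```text
time: 3.0
ee_pos: [0.5754, 0.0583, 0.0871]
tcp_rot: [180.0, -0.0, 172.5]
wrist_force: [0.2, -0.5, -0.4]
opening: -0.0002
grasp_force: 0.0
```

```bash
python3 - <<'E'
from h import *
o=bot.get_obs();print(o["ee_pos"],o["tcp_rot"],o["wrist_force"])
H=np.array([.54335,.0677]);t=np.radians(-7.35);u=np.array([np.cos(t),np.sin(t)]);d=o["ee_pos"][:2]-H
print("s",d@u,"lat",d@[-u[1],u[0]])
E
```

```text
[0.57538939 0.05826705 0.0870622 ] [ 1.79994797e+02 -2.27594822e-03  1.72537205e+02] [ 0.24164613 -0.53218762 -0.41503384]
s 0.032982892022984336 lat -0.005256640282902315
```

Converted, 0.045 m / 0.3 = 0.15, 0.03 m / 0.3 = 0.1.

Call:
drive_effector(steps=[[[0.05, 0.0133, 0.0067], 0, 0], [[0.1, 0.0133, 0.015], 0, 0], [[0.1233, 0.0133, 0.0233], 0, 0], [[0.14, 0.0133, 0.0317], 0, 0], [[0.15, 0.0133, 0.0417], 0, 0]])

```text
time: 3.42
ee_pos: [0.5324, 0.0678, 0.0768]
tcp_rot: [180.0, 0.1, 172.5]
wrist_force: [-0.4, 0.4, 1.4]
opening: -0.0004
grasp_force: 0.6
```

Call:
drive_effector(steps=[[[0.01, 0, 0.0117], 0, 0], [[0.0167, 0, 0.025], 0, 0], [[0.0233, 0, 0.0383], 0, 0], [[0.0257, 0, 0.0533], 0, 0], [[0.0267, 0, 0.065], 0, 0]])

```text
time: 3.83
ee_pos: [0.5245, 0.0683, 0.0556]
tcp_rot: [-180.0, -0.0, 172.5]
wrist_force: [-1.1, 0.7, 1.9]
opening: -0.0001
grasp_force: 0.8
```

Call:
drive_effector(steps=[[[0, 0, 0.0033], 0, 0], [[0, 0, 0.0067], 0, 0], [[0, 0, 0.0067], 0, 0]])

```text
time: 4.08
ee_pos: [0.5247, 0.0682, 0.0539]
tcp_rot: [-180.0, -0.0, 172.5]
wrist_force: [-0.9, 0.6, -0.5]
opening: -0.0005
grasp_force: 0.0
```

```bash
python3 - <<'E'
from h import *
o=bot.get_obs();print(o["ee_pos"],o["tcp_rot"],o["wrist_force"])
E
```

```text
[0.52469955 0.06822246 0.0538795 ] [-1.79985118e+02 -3.22118961e-02  1.72482635e+02] [-0.89509368  0.6031608  -0.53908187]
```

Converted, 0.0015 m / 0.3 = 0.005, 0.001 m / 0.3 = 0.0033.

Call:
drive_effector(steps=[[[0, 0, 0.0033], 0, 0], [[0, 0, 0.005], 0, 0], [[0, 0, 0.005], 0, 0]])

```text
time: 4.33
ee_pos: [0.5249, 0.0683, 0.0531]
tcp_rot: [-180.0, 0.0, 172.5]
wrist_force: [-0.9, -0.5, 1.8]
opening: 0.0002
grasp_force: 1.2
```

Call:
drive_effector(steps=[[[0, 0, 0.0033], 0, 0], [[0, 0, 0.0033], 0, 0], [[0, 0, 0.0033], 0, 0]])

```text
time: 4.58
ee_pos: [0.5249, 0.0683, 0.0529]
tcp_rot: [180.0, 0.1, 172.5]
wrist_force: [-4.2, -0.4, 10.0]
opening: -0.0003
grasp_force: 5.2
```

Converted, -0.14 m / 0.3 = -0.4667, 0.07 m / 0.3 = 0.2333.

Call:
drive_effector(steps=[[[0, 0, -0.1], 0, 0], [[0, 0, -0.2], 0, 0.04], [[0.0667, 0, -0.3], 0, 0.085], [[0.1667, 0, -0.4], 0, 0.085], [[0.2333, 0, -0.4667], 0, 0.085]])

```text
time: 5.0
ee_pos: [0.4543, 0.0776, 0.1943]
tcp_rot: [180.0, 0.1, 172.5]
wrist_force: [0.4, 0.8, 0.5]
opening: 0.0481
grasp_force: 0.0
```

Call:
drive_effector(steps=[[[0, 0, 0], 0, 0.085], [[0, 0, 0], 0, 0.085]])

```text
time: 5.17
ee_pos: [0.4556, 0.0777, 0.1934]
tcp_rot: [179.9, 0.2, 172.5]
wrist_force: [-0.2, 1.0, -0.9]
opening: 0.0722
grasp_force: 0.0
```

```bash
python3 - <<'E'
from h import *
o=bot.get_obs();print(o["ee_pos"])
i,K,E=cam("wrist","w4");np.savez("w4",K=K,E=E)
H=np.array([.54335,.0677,.028]);t=np.radians(-7.35);u=np.array([np.cos(t),np.sin(t),0])
p=proj(K,E,H-.045*u+[0,0,.003]);print(p)
x,y=p.astype(int);s=45
c=cv2.resize(i[y-s:y+s,x-s:x+s],(500,500),interpolation=cv2.INTER_CUBIC)
cv2.imwrite("pics/c4.png",np.hstack([c]));print(x-s,y-s)
E
```

```text
[0.45558064 0.07773571 0.19335694]
[317.20963168 277.53826235]
272 232
```

View pics/c4.png

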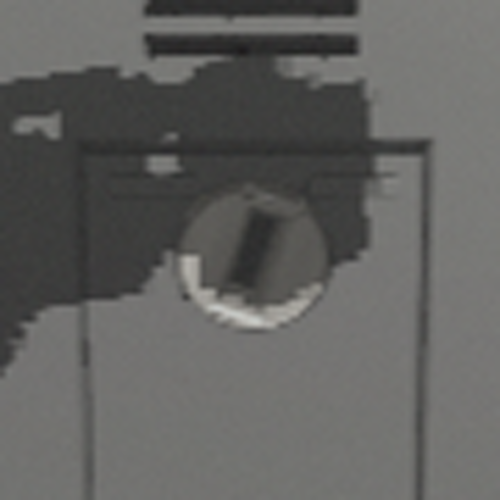

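Hatch is shut. The crop (origin 272,232, scale 5.56) shows the screw head at crop (253,255) with the slot from about (235,290) to (265,212). I'll measure it by mask.

```bash
cat > slot.py <<'E'
from h import *
def slot(i,K,E,c,r,z=.031):
    g=cv2.cvtColor(i,cv2.COLOR_BGR2GRAY);g=cv2.resize(g,None,fx=4,fy=4,interpolation=cv2.INTER_CUBIC)
    m=np.zeros_like(g);cv2.circle(m,(int(c[0]*4+1.5),int(c[1]*4+1.5)),int(r*4),255,-1)
    v=g[m>0];t,_=cv2.threshold(v.reshape(-1,1),0,255,cv2.THRESH_OTSU);t=min(t,65)
    b=((g<t)&(m>0)).astype(np.uint8)
    n,l,st,ce=cv2.connectedComponentsWithStats(b);k=1+np.argmax(st[1:,4])
    ys,xs=np.nonzero(l==k);P=np.stack([(xs-1.5)/4,(ys-1.5)/4],1)
    W=np.array([plane(K,E,p,z)[:2] for p in P]);mu=W.mean(0);w,V=np.linalg.eigh(np.cov((W-mu).T));d=V[:,1]
    q=(W-mu)@V
    print("thr",t,"slot centre",mu,"px",P.mean(0),"yaw",np.degrees(np.arctan2(d[1],d[0]))%180,"size",np.ptp(q,axis=0))
E
python3 - <<'E'
from slot import *
d=np.load("w4.npz");K,E=d["K"],d["E"];i=cv2.imread("pics/w4.png")
c=(272+253/5.556,232+253/5.556)
print("head by ray",plane(K,E,c,.031))
for r in(9,10,11):slot(i,K,E,c,r)
t=np.radians(-7.35);print("by scale",np.array([.54335,.0677])-.045*np.array([np.cos(t),np.sin(t)]))
F=[plane(K,E,(272+x/5.556,232+y/5.556),.028) for x,y in[(85,147),(430,147)]];print("hatch corners",F,np.linalg.norm(F[0]-F[1]))
E
```

```text
head by ray [0.49875266 0.073718   0.031     ]
thr 65 slot centre [0.49777546 0.07358197] px [317.21504149 276.42437759] yaw 153.70892655135015 size [0.00464129 0.01202202]
thr 65 slot centre [0.49777546 0.07358197] px [317.21504149 276.42437759] yaw 153.70892655135015 size [0.00464129 0.01202202]
thr 65 slot centre [0.49777546 0.07358197] px [317.21504149 276.42437759] yaw 153.70892655135015 size [0.00464129 0.01202202]
by scale [0.49871976 0.07345686]
hatch corners [array([0.48049594, 0.05166835, 0.028     ]), array([0.48702537, 0.1010333 , 0.028     ])] 0.04979489399822163
```

Converted, -0.165 m / 0.3 = -0.55, -0.136 m / 0.3 = -0.4533.

Call:
drive_effector(steps=[[[0.0667, -0.1133, -0.05], 0, 0.085], [[0.1333, -0.2267, -0.1], 0, 0.085], [[0.2, -0.34, -0.15], 0, 0.085], [[0.2, -0.4533, -0.15], 0, 0.085], [[0.2, -0.55, -0.15], 0, 0.085]])

```text
time: 5.63
ee_pos: [0.3738, -0.08, 0.2367]
tcp_rot: [-180.0, 0.0, 172.5]
wrist_force: [-0.1, 0.0, -0.3]
opening: 0.0851
grasp_force: 0.0
```

Call:
drive_effector(steps=[[[0, -0.1, 0], 0, 0.085], [[0, -0.15, 0], 0, 0.085], [[0, -0.15, 0], 0, 0.085]])

```text
time: 5.88
ee_pos: [0.3682, -0.1255, 0.2352]
tcp_rot: [-180.0, -0.1, 172.3]
wrist_force: [0.3, 0.7, -0.2]
opening: 0.0851
grasp_force: 0.0
```

```bash
python3 - <<'E'
from h import *
o=bot.get_obs();print(o["ee_pos"],o["tcp_rot"])
i,K,E=cam("wrist","w5");np.savez("w5",K=K,E=E)
E
```

```text
[ 0.36819818 -0.12546115  0.23524098] [-1.79989998e+02 -1.32365852e-01  1.72284721e+02]
```

View pics/w5.png

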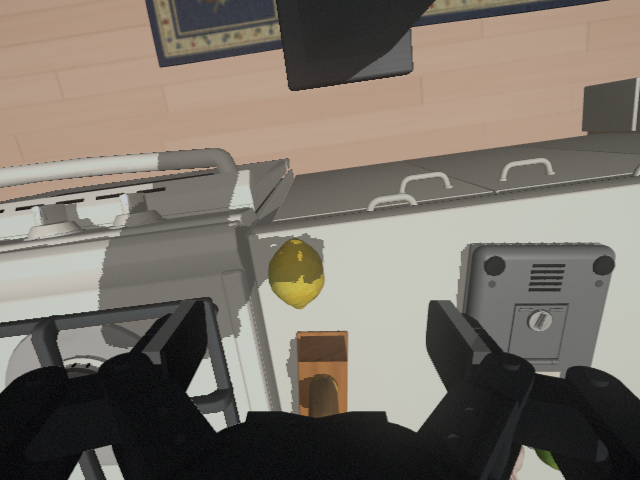

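The view shows the shut hatch, with the screw at (540,320). The near part of the stand is at (322,370) and is still partly hidden by the gripper. I'll move forward for two stand views.

Converted, -0.12 m / 0.3 = -0.4, -0.105 m / 0.3 = -0.35.

Call:
drive_effector(steps=[[[-0.1167, 0, -0.05], 0, 0.085], [[-0.2333, 0, -0.1], 0, 0.085], [[-0.35, 0, -0.1167], 0, 0.085], [[-0.4, 0, -0.1167], 0, 0.085], [[-0.4, 0, -0.1167], 0, 0.085]])

```text
time: 6.35
ee_pos: [0.4905, -0.1379, 0.2694]
tcp_rot: [180.0, -0.1, 172.6]
wrist_force: [0.1, 0.4, -0.5]
opening: 0.0851
grasp_force: 0.0
```

```bash
python3 - <<'E'
from h import *
o=bot.get_obs();print(o["ee_pos"],o["tcp_rot"])
i,K,E=cam("wrist","w6");np.savez("w6",K=K,E=E)
E
```

```text
[ 0.49047612 -0.13793844  0.2694007 ] [ 1.79960882e+02 -1.48353053e-01  1.72571727e+02]
```

Call:
drive_effector(steps=[[[-0.1, 0.0333, 0], 0, 0.085], [[-0.2, 0.0667, 0], 0, 0.085], [[-0.2, 0.0667, 0], 0, 0.085], [[-0.2, 0.0667, 0], 0, 0.085]])

```text
time: 6.73
ee_pos: [0.5498, -0.1255, 0.27]
tcp_rot: [180.0, -0.2, 172.6]
wrist_force: [-0.8, 1.3, 0.1]
opening: 0.0851
grasp_force: 0.0
```

```bash
python3 - <<'E'
from h import *
o=bot.get_obs();print(o["ee_pos"],o["tcp_rot"])
j,K,E=cam("wrist","w7");np.savez("w7",K=K,E=E)
i=cv2.imread("pics/w6.png")
cv2.imwrite("pics/m67.png",cv2.resize(np.hstack([i[200:,220:420],j[200:,220:420]]),(800,560)))
E
```

```text
[ 0.54979335 -0.1255266   0.26998457] [179.97776051  -0.18850532 172.57512893]
```

View pics/m67.png

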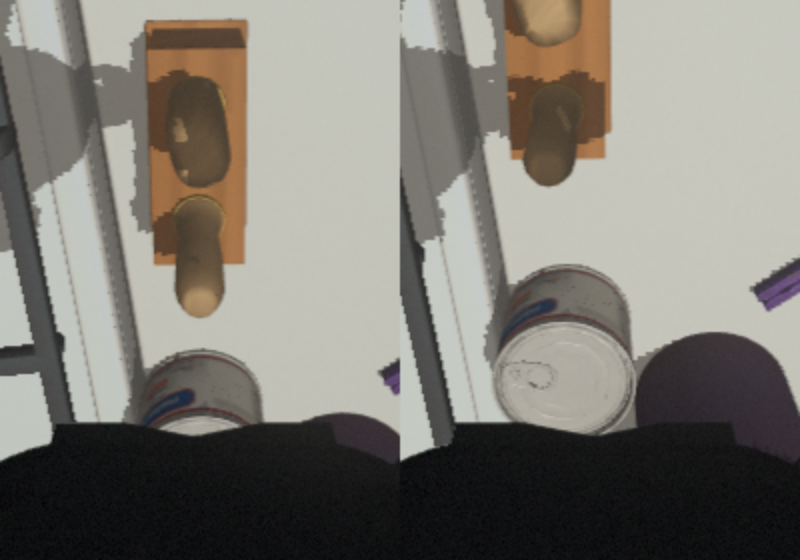

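In w6 (left, scale 2, crop origin 220,200) the block top has corners (148,47), (247,47), (245,265) and (154,265), with the thick handle at (199,130) and the slender one at (200,255). In w7 the thick handle is seen almost from above at (548,15), with the slender one upright at (550,135). I'll segment by colour for numbers.

```bash
python3 - <<'E'
from h import *
L=lambda n:(cv2.imread(f"pics/{n}.png"),np.load(n+".npz")["K"],np.load(n+".npz")["E"])
i,K6,E6=L("w6");j,K7,E7=L("w7")
B=[plane(K6,E6,(220+x/2,200+y/2),.05) for x,y in[(148,47),(247,47),(245,265),(154,265)]]
print(np.round(B,4)[:,:2]);print("sides",[round(float(np.linalg.norm(B[k]-B[(k+1)%4])),4) for k in range(4)],"centre",np.mean(B,0))
e=B[3]-B[0];f=B[2]-B[1];print("axis yaw",[np.degrees(np.arctan2(v[1],v[0])) for v in(e,f)])
# height check of block top: far-left,far-right corners in w7
for p6,p7 in[((154,265),(511,158)),((245,265),(606,158))]:
    print("tri",tri(ray(K6,E6,(220+p6[0]/2,200+p6[1]/2)),ray(K7,E7,(220+(p7[0]-400)/2,200+p7[1]/2))))
for n,(im,K,E) in{"w6":(i,K6,E6),"w7":(j,K7,E7)}.items():
    h=cv2.cvtColor(im,cv2.COLOR_BGR2HSV)
    for y,x in([(245,310),(265,320),(245,325),(260,340),(315,320)] if n=="w6" else[(200,290),(205,300),(180,300),(215,320),(280,295)]):print(n,(x,y),h[y,x],end=" ")
    print()
    m=((h[...,0]>8)&(h[...,0]<28)&(h[...,1]>50)&(h[...,1]<150)&(h[...,2]>40)).astype(np.uint8)*255
    m[:,:250]=0;m[:,360:]=0;m[:140]=0;m[400:]=0
    m=cv2.morphologyEx(m,cv2.MORPH_OPEN,np.ones((3,3)))
    for c in cv2.findContours(m,0,1)[0]:
        if cv2.contourArea(c)>200:print(n,cv2.contourArea(c),cv2.boundingRect(c),cv2.minAreaRect(c))
    cv2.imwrite(f"pics/mask_{n}.png",m)
E
```

```text
[[ 0.499  -0.1593]
 [ 0.505  -0.1137]
 [ 0.6175 -0.1271]
 [ 0.6115 -0.1728]]
sides [0.046, 0.1134, 0.0461, 0.1133] centre [ 0.55825155 -0.1432175   0.05      ]
axis yaw [np.float64(-6.851710585821078), np.float64(-6.815724880586686)]
tri (array([ 0.60920513, -0.1722121 ,  0.05409096]), [5.0139637940866855e-05, 5.013963794093011e-05])
tri (array([ 0.61514402, -0.12706362,  0.05407246]), [8.743235850761606e-05, 8.74323585076009e-05])
w6 (310, 245) [16 85 72] w6 (320, 265) [15 98 94] w6 (325, 245) [15 76 74] w6 (340, 260) [ 14 138 163] w6 (320, 315) [17 99 90] 
w6 6354.0 (292, 210, 52, 149) ((317.5, 284.0), (148.0, 51.0), 90.0)
w7 (290, 200) [ 17 102 177] w7 (300, 205) [ 18 101 185] w7 (300, 180) [ 16  96 101] w7 (320, 215) [ 14 139 169] w7 (295, 280) [ 15  93 101] 
w7 6668.5 (270, 154, 56, 139) ((297.6441650390625, 222.9681396484375), (138.0140838623047, 54.345458984375), 89.30972290039062)
```

Stand centre is (0.558, -0.143) with yaw -6.8° and sides 46 x 113 mm, which matches the text. The flat driver sits in the near hole at (0.5285, -0.1396). Next I'll segment the handle with a tighter saturation limit.

```bash
python3 - <<'E'
from h import *
L=lambda n:(cv2.imread(f"pics/{n}.png"),np.load(n+".npz")["K"],np.load(n+".npz")["E"])
X=np.array([.5285,-.1396])
out=[]
for n in("w6","w7"):
    im,K,E=L(n);h=cv2.cvtColor(im,cv2.COLOR_BGR2HSV)
    m=((h[...,0]>8)&(h[...,0]<28)&(h[...,1]>50)&(h[...,1]<118)&(h[...,2]>50)).astype(np.uint8)*255
    m[:,:285]=0;m[:,360:]=0;m[:140]=0;m[400:]=0
    if n=="w7":m[:,:268]=0
    m=cv2.morphologyEx(cv2.morphologyEx(m,cv2.MORPH_OPEN,np.ones((3,3))),cv2.MORPH_CLOSE,np.ones((5,5)))
    print(n,"cam",E[:3,3].round(3),"expect px z=.05,.088,.12",[proj(K,E,np.append(X,z)).round(1).tolist() for z in(.05,.088,.12)])
    for c in cv2.findContours(m,0,1)[0]:
        if cv2.contourArea(c)>150:print(n,cv2.contourArea(c),cv2.boundingRect(c),cv2.fitEllipse(c))
    s=np.s_[130:330,250:370]
    a=im[s].copy();b=im[s].copy();cv2.drawContours(b,cv2.findContours(m[s].copy(),0,1)[0],-1,(0,255,0),1)
    out+= [a,b]
cv2.imwrite("pics/m8.png",cv2.resize(np.hstack(out),(800,500),interpolation=cv2.INTER_CUBIC)[:, :])
E
```

```text
w6 cam [ 0.421 -0.129  0.388] expect px z=.05,.088,.12 [[319.1, 250.9], [319.4, 264.5], [319.8, 278.6]]
w6 1182.5 (307, 300, 25, 59) ((318.93914794921875, 328.3140563964844), (24.401790618896484, 64.3152847290039), 178.31748962402344)
w6 1396.5 (302, 238, 33, 56) ((318.05743408203125, 265.5234680175781), (30.908525466918945, 58.41818618774414), 172.5615997314453)
w6 381.0 (294, 214, 48, 10) ((320.11480712890625, 218.77496337890625), (9.349096298217773, 64.02782440185547), 88.9980697631836)
w7 cam [ 0.481 -0.116  0.388] expect px z=.05,.088,.12 [[297.2, 190.8], [295.0, 197.7], [292.6, 205.0]]
w7 1062.5 (285, 243, 27, 50) ((297.044921875, 265.6112365722656), (26.22764015197754, 53.849178314208984), 8.225055694580078)
w7 1005.5 (285, 176, 26, 47) ((296.4149475097656, 199.4550018310547), (26.602680206298828, 50.42182159423828), 179.76600646972656)
```

View pics/m8.png

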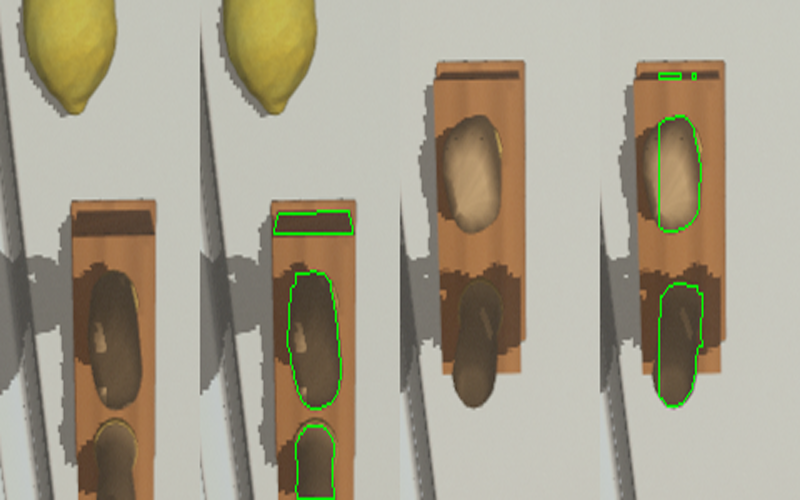

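The handle oval's long axis lies roughly along the stand's x in both views (w7 mask was clipped at the left). I'll estimate its yaw from silhouette widths minus the height smear.

```bash
python3 - <<'E'
from h import *
L=lambda n:(cv2.imread(f"pics/{n}.png"),np.load(n+".npz")["K"],np.load(n+".npz")["E"])
X=np.array([.5285,-.1396])
for n in("w6","w7"):
    im,K,E=L(n);h=cv2.cvtColor(im,cv2.COLOR_BGR2HSV)
    m=((h[...,0]>8)&(h[...,0]<28)&(h[...,1]>50)&(h[...,1]<122)&(h[...,2]>50)).astype(np.uint8)*255
    c0=proj(K,E,np.append(X,.085)).astype(int);z=np.zeros_like(m);cv2.circle(z,tuple(c0.tolist()),36,255,-1);m&=z
    m=cv2.morphologyEx(cv2.morphologyEx(m,cv2.MORPH_OPEN,np.ones((5,5))),cv2.MORPH_CLOSE,np.ones((5,5)))
    c=max(cv2.findContours(m,0,1)[0],key=cv2.contourArea)
    print(n,cv2.contourArea(c),cv2.boundingRect(c),c0)
    P=c[:,0].astype(float)
    for za,zb in((.06,.108),(.065,.1)):
        s=proj(K,E,np.append(X,zb))-proj(K,E,np.append(X,za));A=[];b=[]
        for a in np.radians(np.arange(0,180,10)):
            nn=np.array([np.cos(a),np.sin(a)]);w=np.ptp(P@nn)+1-abs(s@nn);A.append([nn[0]**2,2*nn[0]*nn[1],nn[1]**2]);b.append(w*w)
        q=np.linalg.lstsq(np.array(A),np.array(b),rcond=None)[0];ev,V=np.linalg.eigh([[q[0],q[1]],[q[1],q[2]]]);v=V[:,1]
        p=proj(K,E,np.append(X,.088));D=plane(K,E,p+8*v,.088)-plane(K,E,p-8*v,.088)
        mm=np.linalg.norm(plane(K,E,p+[.5,0],.088)-plane(K,E,p-[.5,0],.088))*1000
        print("axes mm",np.sqrt(np.abs(ev))*mm,"yaw",np.degrees(np.arctan2(D[1],D[0]))%180)
E
```

```text
w6 1425.0 (302, 237, 33, 57) [319 263]
axes mm [26.19742908 35.07708148] yaw 13.44942425289178
axes mm [27.38872711 39.35367398] yaw 7.940100041660958
w7 1312.5 (275, 176, 36, 47) [295 197]
axes mm [27.24652581 32.9262639 ] yaw 25.247665904278755
axes mm [28.76469179 34.33112641] yaw 14.856840527728853
```

Converted, 0.07 m / 0.3 = 0.2333, 0.06 m / 0.3 = 0.2, -21.4 degrees / 90 = -0.2378.

Call:
drive_effector(steps=[[[0.0333, -0.0267, 0], -0.0778, 0.055], [[0.0633, -0.055, 0], -0.1556, 0.055], [[0.0633, -0.055, 0.1], -0.2333, 0.055], [[0.0633, -0.055, 0.2], -0.2378, 0.055], [[0.0633, -0.055, 0.2333], -0.2378, 0.055]], grip_force=60)

```text
time: 7.2
ee_pos: [0.5262, -0.1402, 0.1986]
tcp_rot: [179.9, -0.2, -166.1]
wrist_force: [0.4, -0.6, -0.9]
opening: 0.0549
grasp_force: 0.0
```

Call:
drive_effector(steps=[[[0, 0, 0], 0, 0.055], [[0, 0, 0], 0, 0.055]])

```text
time: 7.37
ee_pos: [0.5279, -0.1404, 0.2028]
tcp_rot: [-180.0, 0.0, -166.2]
wrist_force: [-0.7, 0.3, -0.0]
opening: 0.0549
grasp_force: 0.0
```

```bash
python3 - <<'E'
from h import *
o=bot.get_obs();y=np.radians(o["tcp_rot"][2]);d=np.array([.5285,-.1396])-o["ee_pos"][:2]
print(o["ee_pos"],o["tcp_rot"],"dx",d@[np.cos(y),np.sin(y)],"dy",d@[np.sin(y),-np.cos(y)],"dz",o["ee_pos"][2]-.094)
E
```

```text
[ 0.52790293 -0.14036002  0.20279672] [-1.79993220e+02  8.37257490e-03 -1.66173865e+02] dx -0.000761397028065399 dy 0.0005953181910114463 dz 0.10879672070362989
```

Converted, 0.107 m / 0.3 = 0.3567, 0.106 m / 0.3 = 0.3533.

Call:
drive_effector(steps=[[[0, 0, 0.1], 0, 0.055], [[0, 0, 0.2], 0, 0.055], [[0, 0, 0.3], 0, 0.055], [[0, 0, 0.3533], 0, 0.055], [[0, 0, 0.3567], 0, 0.055]])

```text
time: 7.78
ee_pos: [0.5276, -0.1401, 0.0932]
tcp_rot: [179.9, -0.1, -166.1]
wrist_force: [-0.4, 0.9, -0.7]
opening: 0.0553
grasp_force: 0.0
```

Call:
drive_effector(steps=[[[0, 0, 0], 0, 0.0], [[0, 0, 0], 0, 0.0], [[0, 0, 0], 0, 0], [[0, 0, 0], 0, 0], [[0, 0, 0], 0, 0]], grip_force=60)

```text
time: 8.2
ee_pos: [0.5298, -0.1407, 0.0976]
tcp_rot: [-179.9, 0.2, -166.1]
wrist_force: [-0.2, -0.9, 6.9]
opening: 0.0229
grasp_force: 59.1
```

Call:
drive_effector(steps=[[[0, 0, 0], 0, 0.0], [[0, 0, 0], 0, 0.0], [[0, 0, 0], 0, 0]])

```text
time: 8.45
ee_pos: [0.5298, -0.1407, 0.0976]
tcp_rot: [-179.9, 0.2, -166.1]
wrist_force: [-0.3, 0.4, 7.4]
opening: 0.0234
grasp_force: 59.1
```

Careful with the scale: shifts go in shares of 0.3 m and turns go in shares of 90 degrees. That gives: -0.13 m / 0.3 = -0.4333, -0.055 m / 0.3 = -0.1833.

Call:
drive_effector(steps=[[[0, 0, -0.0833], 0, 0], [[0, 0, -0.1833], 0, 0], [[0, 0, -0.2833], 0, 0], [[0, 0, -0.3667], 0, 0], [[0, 0, -0.4333], 0, 0]], grip_force=80)

```text
time: 8.87
ee_pos: [0.529, -0.1406, 0.2287]
tcp_rot: [-179.9, 0.2, -166.1]
wrist_force: [0.7, 0.5, -0.6]
opening: 0.0235
grasp_force: 78.3
```

Call:
drive_effector(steps=[[[0, 0, 0], 0, 0], [[0, 0, 0], 0, 0], [[0, 0, 0], 0, 0]])

```text
time: 9.12
ee_pos: [0.5285, -0.1405, 0.2246]
tcp_rot: [180.0, 0.0, -166.1]
wrist_force: [-0.5, 0.6, -1.6]
opening: 0.0229
grasp_force: 78.3
```

```bash
python3 - <<'E'
from h import *
o=bot.get_obs();print(o["ee_pos"],o["tcp_rot"],o["q"],o["opening"])
E
```

```text
[ 0.52847841 -0.14045584  0.22456203] [ 1.79999428e+02  1.69730474e-04 -1.66114072e+02] [-1.48839352e+01  3.98003362e+00  5.49187192e+00  9.15119646e+01
  5.82757032e-04 -2.87698636e+01] 0.0229353856166482
```

Converted, 0.175 m / 0.3 = 0.5833, 0.07 m / 0.3 = 0.2333, -35 degrees / 90 = -0.3889.

Call:
drive_effector(steps=[[[-0.012, 0.1167, 0], -0.0778, 0], [[-0.024, 0.2333, 0], -0.1556, 0], [[-0.036, 0.35, 0], -0.2333, 0], [[-0.048, 0.4667, 0], -0.3111, 0], [[-0.06, 0.5833, 0], -0.3889, 0]])

```text
time: 9.53
ee_pos: [0.503, 0.0351, 0.2235]
tcp_rot: [179.9, -0.1, -130.8]
wrist_force: [0.8, -0.1, -0.6]
opening: 0.0232
grasp_force: 78.5
```

Call:
drive_effector(steps=[[[0, 0, 0], -0.0778, 0], [[0, 0, 0], -0.1556, 0], [[0, 0, 0], -0.2333, 0], [[0, 0, 0], -0.3111, 0], [[0, 0, 0], -0.3889, 0]])

```text
time: 9.95
ee_pos: [0.5034, 0.0339, 0.2234]
tcp_rot: [179.9, -0.0, -95.7]
wrist_force: [1.1, -0.2, -1.0]
opening: 0.0234
grasp_force: 78.6
```

Call:
drive_effector(steps=[[[0, 0, 0], -0.0778, 0], [[0, 0, 0], -0.1556, 0], [[0, 0, 0], -0.2333, 0], [[0, 0, 0], -0.3111, 0], [[0, 0, 0], -0.3889, 0]])

```text
time: 10.37
ee_pos: [0.5034, 0.0337, 0.2234]
tcp_rot: [179.9, 0.1, -60.8]
wrist_force: [-0.6, -0.0, -1.5]
opening: 0.0234
grasp_force: 78.6
```

Call:
drive_effector(steps=[[[0, 0, 0], -0.0778, 0], [[0, 0, 0], -0.1556, 0], [[0, 0, 0], -0.2333, 0], [[0, 0, 0], -0.3111, 0], [[0, 0, 0], -0.3867, 0]])

```text
time: 10.78
ee_pos: [0.5035, 0.0337, 0.2234]
tcp_rot: [179.9, 0.1, -26.0]
wrist_force: [-0.7, -0.2, 0.4]
opening: 0.0231
grasp_force: 78.6
```

```bash
cat > rel.py <<'E'
from h import *
import sys
o=bot.get_obs();a=[float(v) for v in sys.argv[1:]]
R=cv2.Rodrigues(np.zeros(3))[0]
from scipy.spatial.transform import Rotation as Ro
R=Ro.from_euler("xyz",o["tcp_rot"],degrees=True).as_matrix()
print("pos",o["ee_pos"].round(4),"rot",o["tcp_rot"].round(2),"F",o["wrist_force"].round(1),"T",o["torque"].round(3),"open",round(o["opening"],4),"q6",o["q"][5].round(1))
if a:print("rel xyz",(R.T@(np.array(a[:3])-o["ee_pos"])).round(4),"turn",round((o["tcp_rot"][2]-a[3]+180)%360-180,2))
E
```

Call:
drive_effector(steps=[[[0, 0, 0], 0, 0], [[0, 0, 0], 0, 0]])

```text
time: 10.95
ee_pos: [0.5036, 0.0337, 0.2238]
tcp_rot: [180.0, 0.1, -26.5]
wrist_force: [0.5, 0.1, -0.7]
opening: 0.0226
grasp_force: 78.5
```

```bash
python3 rel.py .4985 .0735 .2246 -26.3
```

```text
pos [0.5036 0.0337 0.2238] rot [ 1.7995e+02  8.0000e-02 -2.6530e+01] F [ 0.5  0.1 -0.7] T [-0.009  0.012  0.015] open 0.0226 q6 -149.6
rel xyz [-0.0223 -0.0333 -0.0008] turn -0.23
```

Converted, 0.087 m / 0.3 = 0.29, 0.06 m / 0.3 = 0.2.

Call:
drive_effector(steps=[[[-0.0383, -0.0567, 0], 0, 0], [[-0.0743, -0.111, 0], 0, 0], [[-0.0743, -0.111, 0.1], 0, 0], [[-0.0743, -0.111, 0.2], 0, 0], [[-0.0743, -0.111, 0.29], 0, 0]])

```text
time: 11.37
ee_pos: [0.4984, 0.0738, 0.136]
tcp_rot: [180.0, 0.0, -26.5]
wrist_force: [0.6, 0.3, -1.1]
opening: 0.0232
grasp_force: 78.7
```

Call:
drive_effector(steps=[[[0, 0, 0], 0, 0], [[0, 0, 0], 0, 0], [[0, 0, 0], 0, 0]])

```text
time: 11.62
ee_pos: [0.4992, 0.0735, 0.1393]
tcp_rot: [-180.0, -0.1, -26.4]
wrist_force: [0.8, -0.4, -0.4]
opening: 0.0233
grasp_force: 78.6
```

```bash
python3 rel.py .4985 .0735 .137 -26.3
python3 - <<'E'
from h import *
o=bot.get_obs();p=o["ee_pos"]
T=p-[0,0,.0936];out=[]
for n in("wrist","scene","top"):
    i,K,E=cam(n,"t_"+n);np.savez("t_"+n,K=K,E=E)
    a=proj(K,E,T);b=proj(K,E,np.array([.4985,.0735,.031]));print(n,a.round(1),b.round(1))
    if n!="top":
        s=40 if n=="wrist" else 25
        x,y=((a+b)/2).astype(int);print("origin",x-s,y-s,"scale",400/(2*s));out.append(cv2.resize(i[y-s:y+s,x-s:x+s],(400,400),interpolation=cv2.INTER_CUBIC))
cv2.imwrite("pics/tip.png",np.hstack(out))
E
```

```text
pos [0.4992 0.0735 0.1393] rot [-1.7996e+02 -6.0000e-02 -2.6420e+01] F [ 0.8 -0.4 -0.4] T [-0.032 -0.053  0.006] open 0.0233 q6 -145.2
rel xyz [-0.0006  0.0003  0.0023] turn -0.12
wrist [317.  254.8] [317.5 248.5]
origin 277 211 scale 5.0
scene [268.1 240.8] [268.3 247.7]
origin 243 219 scale 8.0
top [288.7 264.7] [289.3 265.3]
```

View pics/tip.png

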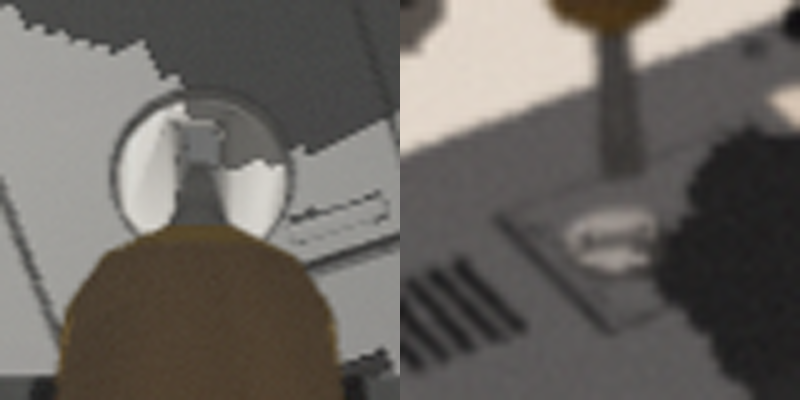

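The wrist crop shows the blade over the slot, laterally centred (both at x≈200) and aligned in yaw, with its near edge about 1.6 mm toward tool +x. The scene crop agrees (tip at (623,175), slot at (617,240)). I'll shift -1.5 mm along tool x and descend.

Converted, 0.012 m / 0.3 = 0.04, 0.004 m / 0.3 = 0.0133.

Call:
drive_effector(steps=[[[-0.005, 0, 0.0133], 0, 0], [[-0.005, 0, 0.0267], 0, 0], [[-0.005, 0, 0.04], 0, 0], [[-0.005, 0, 0.04], 0, 0]])

```text
time: 12.1
ee_pos: [0.497, 0.0741, 0.1248]
tcp_rot: [180.0, 0.1, -26.3]
wrist_force: [0.4, 0.4, -0.9]
opening: 0.0231
grasp_force: 78.6
```

Call:
drive_effector(steps=[[[0, 0, 0.01], 0, 0], [[0, 0, 0.02], 0, 0], [[0, 0, 0.02], 0, 0]])

```text
time: 12.35
ee_pos: [0.4971, 0.0741, 0.1191]
tcp_rot: [180.0, 0.0, -26.3]
wrist_force: [0.9, -0.9, -0.6]
opening: 0.0232
grasp_force: 78.6
```

```bash
python3 rel.py
```

```text
pos [0.4971 0.0741 0.1191] rot [ 1.7997e+02  4.0000e-02 -2.6310e+01] F [ 0.9 -0.9 -0.6] T [ 0.016  0.057 -0.003] open 0.0232 q6 -145.2
```

Converted, 0.002 m / 0.3 = 0.0067.

Call:
drive_effector(steps=[[[0, 0, 0.0067], 0, 0], [[0, 0, 0.0067], 0, 0], [[0, 0, 0.0067], 0, 0]])

```text
time: 12.6
ee_pos: [0.4974, 0.0741, 0.1183]
tcp_rot: [-180.0, -0.0, -26.3]
wrist_force: [-2.2, 0.2, 3.8]
opening: 0.0232
grasp_force: 79.2
```

Call:
drive_effector(steps=[[[0, 0, 0.0033], 0, 0], [[0, 0, 0.005], 0, 0], [[0, 0, 0.005], 0, 0]])

```text
time: 12.85
ee_pos: [0.4976, 0.0742, 0.1174]
tcp_rot: [-180.0, -0.1, -26.3]
wrist_force: [-3.5, -1.1, 9.7]
opening: 0.0233
grasp_force: 80.0
```

```bash
python3 rel.py
```

```text
pos [0.4976 0.0742 0.1174] rot [-1.7996e+02 -6.0000e-02 -2.6310e+01] F [-3.5 -1.1  9.7] T [-0.296  0.958  0.004] open 0.0233 q6 -145.2
```

Converted, 0.0006 m / 0.3 = 0.002, 0.0005 m / 0.3 = 0.0017, 35 degrees / 90 = 0.3889.

Call:
drive_effector(steps=[[[0.0017, 0, 0.0003], 0.0778, 0], [[0.0017, 0, 0.0007], 0.1556, 0], [[0.0017, 0, 0.001], 0.2333, 0], [[0.0017, 0, 0.0013], 0.3111, 0], [[0.0017, 0, 0.002], 0.3889, 0]])

```text
time: 13.27
ee_pos: [0.4987, 0.0742, 0.1171]
tcp_rot: [-179.8, -0.0, -61.7]
wrist_force: [-0.6, 0.1, 9.9]
opening: 0.0233
grasp_force: 79.9
```

```bash
python3 rel.py
```

```text
pos [0.4987 0.0742 0.1171] rot [-1.7984e+02 -4.0000e-02 -6.1650e+01] F [-0.6  0.1  9.9] T [0.164 0.128 0.009] open 0.0233 q6 -109.9
```

Converted, 0.0006 m / 0.3 = 0.002, 0.0004 m / 0.3 = 0.0013, 35 degrees / 90 = 0.3889.

Call:
drive_effector(steps=[[[0, 0, 0.0003], 0.0778, 0], [[0, 0, 0.0007], 0.1556, 0], [[0, 0, 0.001], 0.2333, 0], [[0, 0, 0.0013], 0.3111, 0], [[0, 0, 0.002], 0.3889, 0]])

```text
time: 13.68
ee_pos: [0.4993, 0.0742, 0.1167]
tcp_rot: [-179.8, 0.1, -96.7]
wrist_force: [1.8, -0.1, 8.6]
opening: 0.0234
grasp_force: 79.8
```

```bash
python3 rel.py
```

```text
pos [0.4993 0.0742 0.1167] rot [-1.7977e+02  7.0000e-02 -9.6650e+01] F [ 1.8 -0.1  8.6] T [ 0.068 -0.539  0.052] open 0.0234 q6 -74.9
```

Call:
drive_effector(steps=[[[0, 0, 0.0003], 0.0778, 0], [[0, 0, 0.0007], 0.1556, 0], [[0, 0, 0.001], 0.2333, 0], [[0, 0, 0.0013], 0.3111, 0], [[0, 0, 0.002], 0.3889, 0]])

```text
time: 14.1
ee_pos: [0.4997, 0.0739, 0.1162]
tcp_rot: [-179.8, 0.2, -131.7]
wrist_force: [4.0, -1.8, 7.9]
opening: 0.0232
grasp_force: 79.7
```

```bash
python3 rel.py
```

```text
pos [0.4997 0.0739 0.1162] rot [-179.78    0.19 -131.66] F [ 4.  -1.8  7.9] T [-0.479 -0.965  0.052] open 0.0232 q6 -39.9
```

Converted, -0.0014 m / 0.3 = -0.0047, -0.001 m / 0.3 = -0.0033, 35 degrees / 90 = 0.3889.

Call:
drive_effector(steps=[[[-0.0007, -0.0017, 0.0003], 0.0778, 0], [[-0.0007, -0.0027, 0.0007], 0.1556, 0], [[-0.0007, -0.0033, 0.001], 0.2333, 0], [[-0.0007, -0.004, 0.0013], 0.3111, 0], [[-0.0007, -0.0047, 0.002], 0.3889, 0]])

```text
time: 14.52
ee_pos: [0.5003, 0.0731, 0.1154]
tcp_rot: [-180.0, 0.2, -166.7]
wrist_force: [0.8, -1.0, 9.4]
opening: 0.0233
grasp_force: 79.9
```

```bash
python3 rel.py
```

```text
pos [0.5003 0.0731 0.1154] rot [-179.95    0.21 -166.66] F [ 0.8 -1.   9.4] T [-0.342 -0.198  0.063] open 0.0233 q6 -5.0
```

Call:
drive_effector(steps=[[[0, -0.0007, 0.0003], 0.0778, 0], [[0, -0.0013, 0.0007], 0.1556, 0], [[0, -0.002, 0.001], 0.2333, 0], [[0, -0.0027, 0.0017], 0.3111, 0], [[0, -0.0033, 0.0023], 0.3889, 0]])

```text
time: 14.93
ee_pos: [0.5003, 0.0722, 0.1148]
tcp_rot: [179.9, 0.2, 158.3]
wrist_force: [-0.8, -0.6, 11.8]
opening: 0.0233
grasp_force: 80.0
```

```bash
python3 rel.py
```

```text
pos [0.5003 0.0722 0.1148] rot [1.7992e+02 1.7000e-01 1.5834e+02] F [-0.8 -0.6 11.8] T [-0.116  0.243  0.031] open 0.0233 q6 29.9
```

Converted, -0.0003 m / 0.3 = -0.001, -0.0002 m / 0.3 = -0.0007, 14 degrees / 90 = 0.1556.

Call:
drive_effector(steps=[[[0, -0.0003, 0.0003], 0.0556, 0], [[0, -0.0007, 0.0007], 0.1111, 0], [[0, -0.001, 0.001], 0.1556, 0], [[0, -0.001, 0.001], 0.1556, 0]])

```text
time: 15.27
ee_pos: [0.5002, 0.0719, 0.1147]
tcp_rot: [179.9, 0.2, 144.4]
wrist_force: [-0.2, -0.9, 12.4]
opening: 0.0234
grasp_force: 80.2
```

```bash
python3 rel.py
```

```text
pos [0.5002 0.0719 0.1147] rot [1.7988e+02 1.6000e-01 1.4443e+02] F [-0.2 -0.9 12.4] T [-0.323  0.275  0.132] open 0.0234 q6 43.8
```

Call:
drive_effector(steps=[[[0, -0.0003, 0.0003], 0.0444, 0], [[0, -0.0007, 0.0007], 0.0889, 0], [[0, -0.001, 0.0007], 0.1111, 0], [[0, -0.001, 0.0007], 0.1111, 0]])

```text
time: 15.6
ee_pos: [0.4997, 0.0717, 0.1146]
tcp_rot: [179.9, 0.1, 134.6]
wrist_force: [-3.3, -0.9, 14.0]
opening: 0.0235
grasp_force: 80.4
```

```bash
python3 rel.py
```

```text
pos [0.4997 0.0717 0.1146] rot [1.7987e+02 1.1000e-01 1.3456e+02] F [-3.3 -0.9 14. ] T [-0.299  0.783  0.175] open 0.0235 q6 53.6
```

Torque rose well past 0.06 N m and the sinking stopped after about 3 mm, so the screw is home. I'll relax the twist, lift out and check the head.

Converted, -0.02 m / 0.3 = -0.0667, -0.01 m / 0.3 = -0.0333, -10 degrees / 90 = -0.1111.

Call:
drive_effector(steps=[[[0, 0, 0], -0.0556, 0], [[0, 0, 0], -0.1111, 0], [[0, 0, -0.0133], -0.1111, 0], [[0, 0, -0.0333], -0.1111, 0], [[0, 0, -0.0667], -0.1111, 0]])

```text
time: 16.02
ee_pos: [0.4984, 0.0716, 0.1322]
tcp_rot: [-179.9, -0.1, 144.6]
wrist_force: [0.1, 0.7, -0.8]
opening: 0.0234
grasp_force: 79.4
```

Call:
drive_effector(steps=[[[0, 0, -0.1], 0, 0], [[0, 0, -0.2], 0, 0], [[0, 0, -0.2833], 0, 0], [[0, 0, -0.2833], 0, 0], [[0, 0, -0.2833], 0, 0]])

```text
time: 16.43
ee_pos: [0.4996, 0.0717, 0.2194]
tcp_rot: [179.9, 0.1, 144.6]
wrist_force: [0.7, 0.1, -1.1]
opening: 0.0232
grasp_force: 79.4
```

```bash
python3 rel.py
python3 - <<'E'
from slot import *
i,K,E=cam("wrist","w9");c=proj(K,E,np.array([.4988,.0735,.028]));print(c,E[:3,3])
slot(i,K,E,c,8,.028)
i,K,E=cam("top","t9");
E
```

```text
pos [0.4996 0.0717 0.2194] rot [1.7989e+02 1.1000e-01 1.4464e+02] F [ 0.7  0.1 -1.1] T [-0.01   0.056 -0.033] open 0.0232 q6 43.5
[316.32475263 215.62543753] [0.44233605 0.11247921 0.33742696]Traceback (most recent call last):
  File "<stdin>", line 3, in <module>
  File "slot.py", line 7, in slot
    n,l,st,ce=cv2.connectedComponentsWithStats(b);k=1+np.argmax(st[1:,4])
                                                      ~~~~~~~~~^^^^^^^^^^
    return _wrapfunc(a, 'argmax', axis=axis, out=out, **kwds)
    return bound(*args, **kwds)
ValueError: attempt to get argmax of an empty sequence
```

```bash
sed -i 's/;t=min(t,65)/;t=min(t,TH)/; s/^def slot/TH=255\ndef slot/' slot.py; python3 - <<'E'
import slot as S
from h import *
i=cv2.imread("pics/w9.png");K=np.array(viewer.camera_info("wrist")["mtx"]);E=np.array(viewer.camera_info("wrist")["extrinsics"])
c=proj(K,E,np.array([.4988,.0735,.028]))
for r in(8,10,12):S.slot(i,K,E,c,r,.028)
g=cv2.cvtColor(i,cv2.COLOR_BGR2GRAY);x,y=c.astype(int)
print("\n".join("".join(f"{v:4d}" for v in r) for r in g[y-22:y+36:2,x-24:x+26:2]))
E
```

```text
thr 134.0 slot centre [0.49832626 0.07374763] px [317.03151261 216.22328932] yaw 169.45608687580454 size [0.00650504 0.01330336]
thr 137.0 slot centre [0.4976465  0.07383381] px [316.64684466 215.51871487] yaw 169.91440932622567 size [0.00731219 0.01475962]
thr 140.0 slot centre [0.49764375 0.07376917] px [316.58225135 215.55910093] yaw 169.9053211764925 size [0.00766768 0.0151177 ]
 138 140 138 140 140 140 139 140 141 140 133 106  79  68 112 139 139 116 110 149 134 139 129  98 142
 137 139 139 140 140 139 139 139 134 106 128 116 104 138 138 138  99 145 139 140 123 139 139  97 129
 138 138 138 141 141 139 136 108  83  71  98 136 138 138 114 140 137 134 106 137 138 137 138 129  93
 138 138 137 139 136 111  83  72  88 136 136 137 138 155 136 135 112 135 139 138 138 138 138 138  98
 138 137 137 111 123 127  79 136 138 136 137 136 138 138 129 138 136 136 138 139 136 137 138 138 128
 138 116 101 130  99 130 136 136 137 111  81 118 124 107  97 124 137 135 137 137 138 136 138 137 137
  90  74  78 124 137 137 137 129  95 171 160 162 158 167 199 149 105 137 137 137 137 136 138 137 138
  71 12
[... 1514 characters left out ...]
20 131  99 131 133 132 131 131 130 131 130 131 130 130 132 131 131 131 131 131 131 132 130 132
 130 114  67  72 102 131 130 130 130 130 131 131 131 130 131 131 132 131 131 131 131 133 130 130 131
 101  71  64  72 130 130 130 130 130 131 131 132 130 131 130 131 131 131 130 131 131 131 131 131 131
  71  74  72  67 100 130 130 129 130 130 130  79  78 115 131 130 131 129 132 130 131 131 132 129 132
  70  72  73  66  66 131 130 129 129 130 122  96  95 111 129 130 130 129 130 131 131 132 130 132 130
  70  73  72  70  64  71 129 129 129 129 120 111 109 114 132 130 130 131 131 130 130 131 131 130 130
  73  72  72  68  67  68  99 128 130 123  95  98  94  96 119 130 130 129 129 130 130 132 129 132 129
```

```bash
python3 - <<'E'
import slot as S
from h import *
i=cv2.imread("pics/w9.png");I=viewer.camera_info("wrist");K=np.array(I["mtx"]);E=np.array(I["extrinsics"])
for t in(105,115,125):
    S.TH=t;S.slot(i,K,E,(317,214),8.5,.028)
for z in(.028,.031):print(z,proj(K,E,np.array([.4987,.0735,z])))
E
python3 rel.py .5285 -.1396 .2194 -166
```

```text
thr 105 slot centre [0.49706513 0.07416301] px [316.5674569  214.75107759] yaw 171.62714083626935 size [0.00489669 0.01274236]
thr 115 slot centre [0.49701644 0.07412408] px [316.4961226  214.73042836] yaw 171.80004172432248 size [0.00562379 0.01294212]
thr 125 slot centre [0.49693528 0.0740872 ] px [316.40464169 214.6779316 ] yaw 172.0426160776655 size [0.00651649 0.013249  ]
0.028 [317.0526893  216.75521837]
0.031 [317.06418231 217.53840859]
pos [0.4991 0.0717 0.2179] rot [1.7998e+02 2.0000e-02 1.4465e+02] F [-0.1 -0.1 -1.6] T [-0.005  0.005  0.024] open 0.0231 q6 43.5
rel xyz [-0.1462 -0.1553 -0.0015] turn -49.35
```

The slot is now at yaw 172°, so it turned about 162° in view. That falls a little short of 183° unless it started partly driven, so I'll reseat the blade and test for the stop.

Converted, -25 degrees / 90 = -0.2778.

Call:
drive_effector(steps=[[[0, 0, 0], -0.0667, 0], [[0, 0, 0], -0.1333, 0], [[0, 0, 0], -0.2, 0], [[0, 0, 0], -0.2778, 0], [[0, 0, 0], -0.2778, 0]])

```text
time: 16.9
ee_pos: [0.4984, 0.0716, 0.2162]
tcp_rot: [-180.0, -0.1, 170.0]
wrist_force: [0.4, -0.0, -0.5]
opening: 0.0233
grasp_force: 79.5
```

```bash
python3 rel.py .5001 .0732 .13 170
python3 - <<'E'
import slot as S
from h import *
i,K,E=cam("wrist","w10")
for t in(95,105,115,125):
    S.TH=t;S.slot(i,K,E,proj(K,E,np.array([.4985,.0735,.028])),8.5,.028)
E
```

```text
pos [0.4984 0.0716 0.2162] rot [-1.7995e+02 -1.4000e-01  1.6999e+02] F [ 0.4 -0.  -0.5] T [-0.064  0.007  0.06 ] open 0.0233 q6 18.2
rel xyz [-0.0016  0.002   0.0862] turn -0.01
thr 95 slot centre [0.49627344 0.07525317] px [319.77303922 215.96715686] yaw 1.3727665842436636 size [0.0038928  0.00826692]
thr 105 slot centre [0.49853748 0.07382363] px [318.56032036 218.84783049] yaw 170.4653432484321 size [0.00480814 0.01315552]
thr 115 slot centre [0.49857697 0.07372342] px [318.4511745  218.91191275] yaw 169.41402630229229 size [0.00565058 0.01354891]
thr 125 slot centre [0.49865259 0.07366345] px [318.39655936 219.00937685] yaw 168.8309288192122 size [0.00608019 0.01397698]
```

Converted, 0.09 m / 0.3 = 0.3, 0.084 m / 0.3 = 0.28.

Call:
drive_effector(steps=[[[-0.0053, 0.0067, 0.1], 0, 0], [[-0.0053, 0.0067, 0.2], 0, 0], [[-0.0053, 0.0067, 0.28], 0, 0], [[-0.0053, 0.0067, 0.3], 0, 0], [[-0.0053, 0.0067, 0.3], 0, 0]])

```text
time: 17.37
ee_pos: [0.4996, 0.0732, 0.1256]
tcp_rot: [-179.9, -0.2, 169.5]
wrist_force: [-0.3, -0.7, -0.0]
opening: 0.023
grasp_force: 79.5
```

```bash
python3 rel.py
```

```text
pos [0.4996 0.0732 0.1256] rot [-179.92   -0.23  169.51] F [-0.3 -0.7 -0. ] T [-0.028  0.021  0.028] open 0.023 q6 18.8
```

Call:
drive_effector(steps=[[[0, 0, 0.01], 0, 0], [[0, 0, 0.02], 0, 0], [[0, 0, 0.0283], 0, 0], [[0, 0, 0.0283], 0, 0]])

```text
time: 17.7
ee_pos: [0.5012, 0.0734, 0.1197]
tcp_rot: [180.0, 0.1, 169.7]
wrist_force: [-0.1, -0.4, -1.2]
opening: 0.0229
grasp_force: 79.5
```

```bash
python3 rel.py
```

```text
pos [0.5012 0.0734 0.1197] rot [1.7998e+02 5.0000e-02 1.6966e+02] F [-0.1 -0.4 -1.2] T [-0.051  0.03  -0.003] open 0.0229 q6 18.7
```

Converted, 0.003 m / 0.3 = 0.01, 0.002 m / 0.3 = 0.0067.

Call:
drive_effector(steps=[[[-0.001, 0, 0.0067], 0, 0], [[-0.001, 0, 0.01], 0, 0], [[-0.001, 0, 0.01], 0, 0]])

```text
time: 17.95
ee_pos: [0.5012, 0.0732, 0.1162]
tcp_rot: [-180.0, 0.0, 169.7]
wrist_force: [0.5, 0.5, -0.6]
opening: 0.0231
grasp_force: 79.4
```

```bash
python3 rel.py
```

```text
pos [0.5012 0.0732 0.1162] rot [-1.8000e+02  1.0000e-02  1.6968e+02] F [ 0.5  0.5 -0.6] T [-0.143 -0.009 -0.011] open 0.0231 q6 18.6
```

Call:
drive_effector(steps=[[[0, 0, 0.0033], 0, 0], [[0, 0, 0.005], 0, 0], [[0, 0, 0.005], 0, 0]])

```text
time: 18.2
ee_pos: [0.5014, 0.0733, 0.1153]
tcp_rot: [180.0, 0.1, 169.7]
wrist_force: [-2.0, -0.2, 5.4]
opening: 0.0234
grasp_force: 80.2
```

```bash
python3 rel.py
```

```text
pos [0.5014 0.0733 0.1153] rot [1.7999e+02 5.0000e-02 1.6968e+02] F [-2.  -0.2  5.4] T [-0.234  0.336  0.022] open 0.0234 q6 18.6
```

Converted, 0.0008 m / 0.3 = 0.0027, 12 degrees / 90 = 0.1333.

Call:
drive_effector(steps=[[[0, 0, 0.0027], 0.0667, 0], [[0, 0, 0.0027], 0.1333, 0], [[0, 0, 0.0027], 0.1333, 0]])

```text
time: 18.45
ee_pos: [0.5013, 0.0728, 0.1149]
tcp_rot: [-180.0, 0.1, 157.3]
wrist_force: [-2.9, -4.0, 8.1]
opening: 0.0234
grasp_force: 80.5
```

```bash
python3 rel.py
```

```text
pos [0.5013 0.0728 0.1149] rot [-1.7995e+02  7.0000e-02  1.5730e+02] F [-2.9 -4.   8.1] T [-0.94   0.757  0.029] open 0.0234 q6 31.0
```

Call:
drive_effector(steps=[[[0, 0, 0], 0.0444, 0], [[0, 0, 0.0003], 0.0889, 0], [[0, 0, 0.0003], 0.0889, 0]])

```text
time: 18.7
ee_pos: [0.5011, 0.0725, 0.1149]
tcp_rot: [-179.9, 0.1, 149.4]
wrist_force: [-3.1, -5.3, 9.4]
opening: 0.0232
grasp_force: 80.7
```

```bash
python3 rel.py
```

```text
pos [0.5011 0.0725 0.1149] rot [-1.7993e+02  8.0000e-02  1.4942e+02] F [-3.1 -5.3  9.4] T [-1.322  1.094  0.066] open 0.0232 q6 38.9
```

Converted, 0.0001 m / 0.3 = 0.0003, 8 degrees / 90 = 0.0889.

Call:
drive_effector(steps=[[[0, 0, 0], 0.0444, 0], [[0, 0, 0.0003], 0.0889, 0], [[0, 0, 0.0003], 0.0889, 0]])

```text
time: 18.95
ee_pos: [0.5009, 0.0724, 0.1148]
tcp_rot: [-179.9, 0.1, 141.4]
wrist_force: [-5.3, -5.1, 10.8]
opening: 0.023
grasp_force: 80.8
```

```bash
python3 rel.py
```

```text
pos [0.5009 0.0724 0.1148] rot [-1.7991e+02  8.0000e-02  1.4142e+02] F [-5.3 -5.1 10.8] T [-1.571  1.409  0.133] open 0.023 q6 46.9
```

Converted, -0.0008 m / 0.3 = -0.0027, 0.0004 m / 0.3 = 0.0013, 12 degrees / 90 = 0.1333.

Call:
drive_effector(steps=[[[0, -0.0027, 0.0007], 0.0667, 0], [[0, -0.0027, 0.0013], 0.1333, 0], [[0, -0.0027, 0.0013], 0.1333, 0]])

```text
time: 19.2
ee_pos: [0.5008, 0.0719, 0.1147]
tcp_rot: [-180.0, 0.1, 129.3]
wrist_force: [-3.4, -6.0, 11.9]
opening: 0.0231
grasp_force: 81.0
```

```bash
python3 rel.py
```

```text
pos [0.5008 0.0719 0.1147] rot [-1.8000e+02  1.2000e-01  1.2931e+02] F [-3.4 -6.  11.9] T [-1.361  1.025  0.226] open 0.0231 q6 58.9
```

Call:
drive_effector(steps=[[[0, 0, 0], -0.0778, 0], [[0, 0, 0], -0.1556, 0], [[0, 0, 0], -0.2222, 0], [[0, 0, -0.01], -0.2222, 0], [[0, 0, -0.0333], -0.2222, 0]])

```text
time: 19.62
ee_pos: [0.5003, 0.0724, 0.1228]
tcp_rot: [-179.9, -0.1, 149.6]
wrist_force: [-0.5, 0.3, -1.1]
opening: 0.0236
grasp_force: 79.4
```

Call:
drive_effector(steps=[[[0, 0, -0.1], 0, 0], [[0, 0, -0.2], 0, 0], [[0, 0, -0.3], 0, 0], [[0, 0, -0.3], 0, 0], [[0, 0, -0.3], 0, 0]])

```text
time: 20.03
ee_pos: [0.5014, 0.073, 0.2151]
tcp_rot: [179.9, 0.1, 149.6]
wrist_force: [0.6, -0.9, -1.4]
opening: 0.0233
grasp_force: 79.6
```

```bash
python3 - <<'E'
import slot as S
from h import *
i,K,E=cam("wrist","w11")
for t in(105,115,125):
    S.TH=t;S.slot(i,K,E,proj(K,E,np.array([.4985,.0735,.028])),8.5,.028)
E
python3 rel.py .5285 -.1396 .2194 166
```

```text
thr 105 slot centre [0.49829786 0.07404542] px [314.28878583 214.85455312] yaw 169.67593675055073 size [0.00507204 0.01256046]
thr 115 slot centre [0.49834263 0.07398822] px [314.25658832 214.93269231] yaw 170.15955628134063 size [0.00551367 0.0131928 ]
thr 125 slot centre [0.49842331 0.07391667] px [314.23148433 215.05554702] yaw 170.18027595379434 size [0.00604961 0.01377886]
pos [0.5009 0.0728 0.2134] rot [1.7996e+02 1.0000e-02 1.4962e+02] F [ 0.5  0.4 -1.9] T [-0.006 -0.066 -0.028] open 0.0236 q6 38.6
rel xyz [-0.1313 -0.1693 -0.0061] turn -16.38
```

Slot yaw is unchanged at 170° under 0.226 N m, so the screw is at its hard stop and home. Back to the stand.

Converted, -0.145 m / 0.3 = -0.4833, -0.116 m / 0.3 = -0.3867, -16.4 degrees / 90 = -0.1822.

Call:
drive_effector(steps=[[[-0.0767, -0.0967, 0], -0.0444, 0], [[-0.1533, -0.1933, 0], -0.0889, 0], [[-0.23, -0.29, 0], -0.1333, 0], [[-0.3067, -0.3867, 0], -0.1822, 0], [[-0.3833, -0.4833, 0], -0.1822, 0]])

```text
time: 20.5
ee_pos: [0.5262, -0.112, 0.2116]
tcp_rot: [180.0, -0.1, 166.3]
wrist_force: [0.6, 1.4, -0.7]
opening: 0.0232
grasp_force: 79.5
```

Call:
drive_effector(steps=[[[0, 0, 0], 0, 0], [[0, 0, 0], 0, 0]])

```text
time: 20.67
ee_pos: [0.5262, -0.112, 0.2113]
tcp_rot: [180.0, -0.2, 165.9]
wrist_force: [0.0, -0.1, -0.2]
opening: 0.023
grasp_force: 79.5
```

```bash
python3 rel.py .5300 -.1403 .15 166
```

```text
pos [ 0.5262 -0.112   0.2113] rot [179.99  -0.18 165.85] F [ 0.  -0.1 -0.2] T [-0.003  0.049 -0.019] open 0.023 q6 2.1
rel xyz [-0.0108 -0.0265  0.0613] turn -0.15
```

Converted, 0.056 m / 0.3 = 0.1867, 0.04 m / 0.3 = 0.1333.

Call:
drive_effector(steps=[[[-0.018, -0.0433, 0], 0, 0], [[-0.036, -0.0883, 0], 0, 0], [[-0.036, -0.0883, 0.0667], 0, 0], [[-0.036, -0.0883, 0.1333], 0, 0], [[-0.036, -0.0883, 0.1867], 0, 0]])

```text
time: 21.08
ee_pos: [0.5308, -0.1389, 0.1557]
tcp_rot: [180.0, -0.0, 166.1]
wrist_force: [0.1, -0.8, -0.8]
opening: 0.0236
grasp_force: 79.5
```

Call:
drive_effector(steps=[[[0, 0, 0], 0, 0], [[0, 0, 0], 0, 0], [[0, 0, 0], 0, 0]])

```text
time: 21.33
ee_pos: [0.5313, -0.1388, 0.1583]
tcp_rot: [-180.0, 0.1, 166.1]
wrist_force: [-1.1, 0.8, -0.3]
opening: 0.0232
grasp_force: 79.5
```

```bash
python3 rel.py .5300 -.1403 .0976 166
```

```text
pos [ 0.5313 -0.1388  0.1583] rot [-1.8000e+02  5.0000e-02  1.6612e+02] F [-1.1  0.8 -0.3] T [-0.017 -0.045 -0.067] open 0.0232 q6 -0.8
rel xyz [ 0.0009 -0.0018  0.0607] turn 0.12
```

Converted, 0.022 m / 0.3 = 0.0733, 0.017 m / 0.3 = 0.0567.

Call:
drive_effector(steps=[[[0.003, -0.005, 0.02], 0, 0], [[0.003, -0.005, 0.04], 0, 0], [[0.003, -0.005, 0.0567], 0, 0], [[0.003, -0.005, 0.0733], 0, 0]])

```text
time: 21.67
ee_pos: [0.5297, -0.1401, 0.1348]
tcp_rot: [-180.0, 0.0, 166.1]
wrist_force: [-0.2, -0.2, -0.4]
opening: 0.0233
grasp_force: 79.5
```

```bash
python3 rel.py
```

```text
pos [ 0.5297 -0.1401  0.1348] rot [-180.      0.    166.09] F [-0.2 -0.2 -0.4] T [ 0.03   0.037 -0.017] open 0.0233 q6 -0.9
```

Tip is in the hole without contact (it has passed the block's top).

Converted, 0.034 m / 0.3 = 0.1133, 0.03 m / 0.3 = 0.1.

Call:
drive_effector(steps=[[[0, 0, 0.0333], 0, 0], [[0, 0, 0.0667], 0, 0], [[0, 0, 0.1], 0, 0], [[0, 0, 0.1133], 0, 0], [[0, 0, 0.1133], 0, 0]])

```text
time: 22.08
ee_pos: [0.5289, -0.1399, 0.0995]
tcp_rot: [-180.0, -0.1, 166.1]
wrist_force: [0.2, 1.0, -0.8]
opening: 0.0232
grasp_force: 79.5
```

```bash
python3 rel.py
```

```text
pos [ 0.5289 -0.1399  0.0995] rot [-1.8000e+02 -1.4000e-01  1.6609e+02] F [ 0.2  1.  -0.8] T [ 0.016 -0.007 -0.031] open 0.0232 q6 -0.9
```

Call:
drive_effector(steps=[[[0, 0, 0.0067], 0, 0], [[0, 0, 0.01], 0, 0], [[0, 0, 0.01], 0, 0]])

```text
time: 22.33
ee_pos: [0.5298, -0.1402, 0.0985]
tcp_rot: [-180.0, 0.0, 166.1]
wrist_force: [-0.4, -0.4, -0.4]
opening: 0.0233
grasp_force: 79.5
```

```bash
python3 rel.py
```

```text
pos [ 0.5298 -0.1402  0.0985] rot [-1.8000e+02  2.0000e-02  1.6609e+02] F [-0.4 -0.4 -0.4] T [0.013 0.019 0.013] open 0.0233 q6 -0.9
```

Converted, 0.0015 m / 0.3 = 0.005, 0.001 m / 0.3 = 0.0033.

Call:
drive_effector(steps=[[[0, 0, 0.0033], 0, 0], [[0, 0, 0.005], 0, 0], [[0, 0, 0.005], 0, 0]])

```text
time: 22.58
ee_pos: [0.53, -0.1402, 0.0976]
tcp_rot: [-180.0, 0.1, 166.1]
wrist_force: [-1.0, 0.1, 4.2]
opening: 0.0232
grasp_force: 80.3
```

```bash
python3 rel.py
```

```text
pos [ 0.53   -0.1402  0.0976] rot [-1.8000e+02  7.0000e-02  1.6609e+02] F [-1.   0.1  4.2] T [ 0.047  0.24  -0.011] open 0.0232 q6 -0.9
```

Call:
drive_effector(steps=[[[0, 0, 0], 0, 0.035], [[0, 0, 0], 0, 0.05], [[0, 0, 0], 0, 0.055], [[0, 0, 0], 0, 0.055], [[0, 0, 0], 0, 0.055]])

```text
time: 23.0
ee_pos: [0.5297, -0.1401, 0.0967]
tcp_rot: [-180.0, -0.0, 166.1]
wrist_force: [-0.4, 0.1, -0.7]
opening: 0.0553
grasp_force: 0.0
```

```bash
python3 rel.py
```

```text
pos [ 0.5297 -0.1401  0.0967] rot [-1.8000e+02 -1.0000e-02  1.6609e+02] F [-0.4  0.1 -0.7] T [-0.009  0.019  0.027] open 0.0553 q6 -0.9
```

Converted, -0.165 m / 0.3 = -0.55, -0.13 m / 0.3 = -0.4333.

Call:
drive_effector(steps=[[[0, 0, -0.0667], 0, 0.055], [[0, 0, -0.1833], 0, 0.055], [[0, 0, -0.3167], 0, 0.055], [[0, 0, -0.4333], 0, 0.055], [[0, 0, -0.55], 0, 0.055]])

```text
time: 23.42
ee_pos: [0.5294, -0.1401, 0.2637]
tcp_rot: [-180.0, 0.0, 166.1]
wrist_force: [0.6, -0.9, 0.3]
opening: 0.0551
grasp_force: 0.0
```

Call:
drive_effector(steps=[[[0.0667, 0, -0.0333], 0, 0.055], [[0.1333, 0, -0.0333], 0, 0.055], [[0.1333, 0, -0.0333], 0, 0.055], [[0.1333, 0, -0.0333], 0, 0.055]])

```text
time: 23.75
ee_pos: [0.4907, -0.1305, 0.2723]
tcp_rot: [-180.0, 0.1, 166.1]
wrist_force: [-0.2, -0.2, -0.3]
opening: 0.0549
grasp_force: 0.0
```

```bash
python3 - <<'E'
from h import *
i,K,E=cam("wrist","w12");h=cv2.cvtColor(i,cv2.COLOR_BGR2HSV)
m=((h[...,0]>8)&(h[...,0]<28)&(h[...,1]>50)&(h[...,1]<122)&(h[...,2]>50)).astype(np.uint8)*255
m[:,:270]=0;m[:,380:]=0;m[:140]=0;m[400:]=0
m=cv2.morphologyEx(m,cv2.MORPH_OPEN,np.ones((5,5)))
for c in cv2.findContours(m,0,1)[0]:
    if cv2.contourArea(c)>200:print(cv2.contourArea(c),cv2.boundingRect(c),cv2.fitEllipse(c))
for X in((.5285,-.1396),(.588,-.1468)):print([proj(K,E,np.array([*X,z])).round(1).tolist() for z in(.05,.088,.12)])
E
```

```text
1164.0 (311, 298, 25, 59) ((323.13714599609375, 326.61700439453125), (24.24657440185547, 64.10873413085938), 177.68878173828125)
1338.0 (302, 238, 29, 55) ((315.9051818847656, 264.9081115722656), (29.518695831298828, 59.06578826904297), 178.50531005859375)
392.0 (289, 212, 46, 15) ((312.3115539550781, 218.80335998535156), (9.81918716430664, 60.69384002685547), 82.62344360351562)
[[316.0, 250.1], [316.0, 263.6], [316.0, 277.6]]
[[323.3, 306.8], [324.1, 325.7], [324.9, 345.2]]
```

Both handles stand exactly where upright, seated drivers should project (316,265 and 323,327), the hatch is shut and the screw is at its stop, so I'm handing in.

```bash
python3 -c "
from workcell import bot, viewer, job_done
print(job_done())"
```

```text
the job is handed in; nothing more can be done
None
```

I handed the job in at about 24 s: the hatch is shut, the screw was driven to its hard stop (it held still at about 0.23 N m, roughly four times the turning torque), and both screwdrivers appear upright and seated in the stand; the hand-in returned no verdict.

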